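Grease the spindle bearing with the push gun

TASK

Pull the black dust cap off the slanted grease nipple of the spindle bearing and leave it in the open parts tin; then take the push-type grease gun out of its stand, press it squarely, in line with the nipple, until it snaps on, and push on until its spring nose is at least half way in. Finish while still gripping the gun and holding it pressed like that against its spring, and leave the oil bottle, the wooden polishing wheel and the brass knob alone.

Things in the scene. Friction and masses are not known exactly. Their poses are not given: they have to be found in the camera images.
- nipple_tip (a point): Tip of the bearing's steel grease nipple, about 123 mm above the bench. z points out along its slanted axis, 0.4 rad from vertical; at block yaw 0 it leans towards -x (to the robot) and its y axis is level. It stands 30 mm above a round shoulder (28 mm dia.) on a boss; neck 11 mm dia.; button head 16 mm dia., 5 to 7.5 mm behind the tip, coned to 8 mm at the tip.
- cap_mid (a point): Centre of the loose black plastic dust cap, half-way up: upside-down cup, 25 mm outer dia., 40 mm long, 30 g, bore 19 mm wide, 33 mm deep; z towards its closed end. At the start it stands over the nipple on its shoulder, z along the nipple's, this point 20 mm from the shoulder (10 mm behind the nipple's tip). It slides off freely along the axis.
- tin_in (a point): Centre of the inner floor of the fixed open aluminium parts tin, 120 mm along its x, 140 mm along its y, 30 mm high, wall 3 mm; z up.
- gun_grip (a point): Point on the axis of the round push-type grease gun, mid-way along its aluminium grip (32 mm dia., 25 mm below to 33 mm above this point); z towards the rear end, 37 mm above. Gun 125 mm long, about 0.43 kg; this point is 88 mm above its mouth when the nose is out. A 42 mm dia. flange lies 27 to 32 mm below this point. Starts upright, nose down, in its stand.
- gun_mouth (a point): Centre of the mouth of the gun's steel nose (36 mm dia. outside); z towards the gun's rear end: squarely on the nipple, the same way as the nipple's z. The mouth narrows from 27 mm to a 21 mm bore, 22 mm deep. Three sprung jaw balls 12 mm inside snap behind the nipple's head when its tip is about 20 mm deep (a push of a few N). Fully on, the tip touches the end, 22 mm deep.
- nozzle (a joint): How far the gun's spring nose is pushed into the grip (0 out (as at the start), 0.014 m fully in). The spring pushes back with about 8 N at the start of the stroke and 600 N/m beyond (about 12 N half way, 16 N at the end).
- stand_floor (a point): Centre of the floor of the fixed dark steel gun stand on which the gun's mouth rests, 8 mm above the bench; round cup 52 mm outside, 44 mm inside, rim 22 mm above this floor, on a disc of 90 mm diameter.
- oil: White plastic oil bottle standing on the bench, 48 mm diameter, 120 mm high; bystander. Origin at its underside.
- wheel: Wooden polishing wheel lying on the bench, 90 mm diameter, 26 mm high; bystander. Origin at its underside.
- handle: Small brass drawer knob standing on the bench, 36 mm diameter, 28 mm high; bystander. Origin at its underside.
- cap: The same dust cap, origin at the centre of its open end, z towards its closed end.
- gun: The same grease gun, origin at the place of its mouth when the nose is out, z towards its rear end.
- bearing: The fixed grey bearing block: foot 56 mm (x) by 130 mm (y), 78 mm high; a shaft and pulley (radius 26 mm, axis 45 mm above the bench) reach 75 mm out on its +y side. Origin at the centre of its underside, z up, y along its shaft. The nipple with its boss stands on top.
There are look-alikes about, which are no part of the job. There is more than one size of the cap; the job needs the middle-sized.

How it is judged (in metres and radians):
On the way, in this order (a step that is already met when the one before it is completed fails the run):
1. the dust cap lies in the parts tin, let go, with the gun still in its stand (x of cap_mid in the frame of tin_in between -0.06 and 0.06 m and y of cap_mid in the frame of tin_in between -0.07 and 0.07 m and height (world z) of cap_mid below 0.04 m and contact force between the fingers and cap below 0.05 N and distance of gun_grip from where it was at the start of the episode below 0.03 m), for 0.2 s.
2. the gun is lifted out of the stand in the fingers (height (world z) of gun_mouth above 0.045 m and contact force between the fingers and gun above 1 N), for 0.1 s.
3. the gun is snapped squarely onto the nipple (z of nipple_tip in the frame of gun_mouth between 0.0205 and 0.0245 m and x of nipple_tip in the frame of gun_mouth between -0.004 and 0.004 m and y of nipple_tip in the frame of gun_mouth between -0.004 and 0.004 m and angle between the z axis of gun_mouth and the z axis of nipple_tip, either way round below 0.14 rad), for 0.2 s.
At the end, for the whole second after the job is handed in: The cap lies in the tin, let go; the gun is snapped on the nipple (tip 20.5 to 24.5 mm inside its mouth, within 4 mm of its axis, axes within 0.14 rad), its spring nose at least 6 mm of 14 mm in, pressing on the nipple with more than 5 N, at rest and still gripped by the fingers (all of step 3 and x of cap_mid in the frame of tin_in between -0.06 and 0.06 m and y of cap_mid in the frame of tin_in between -0.07 and 0.07 m and height (world z) of cap_mid below 0.04 m and contact force between the fingers and cap below 0.05 N and value of joint nozzle above 0.006 m and contact force between the fingers and gun above 1 N and contact force between gun and bearing above 5 N and linear speed of gun below 0.02 m/s); the arm keeps its last pose, push and grip.
It fails at once if the oil bottle is pushed away or knocked over (distance of oil from where it was at the start of the episode above 0.03 m or angle between oil's own z axis and vertical above 0.5 rad).
It fails at once if the polishing wheel is pushed away or knocked over (distance of wheel from where it was at the start of the episode above 0.03 m or angle between wheel's own z axis and vertical above 0.5 rad).
It fails at once if the brass knob is pushed away or knocked over (distance of handle from where it was at the start of the episode above 0.03 m or angle between handle's own z axis and vertical above 0.5 rad).
It also fails if it takes over 67 s, if anything falls off the work surface, if the arm or the gripper's body presses on something with over 40 N, if the wrist force passes 120 N, or if a joint passes its speed limit or range.

ROBOT

A 6-joint arm with a two-finger parallel gripper is mounted at the origin on the work surface. World frame = base frame: x ahead of the robot, y to its left, z up, the work surface at z = 0. Lengths are in mm, angles in rad, forces in N, time in s.
With the tool pointing down it reaches from about 150 to 775 mm from the base axis. Payload 6.1 kg.
Tool frame: the origin (TCP) lies between the finger pads; the fingertips stand 14 mm ahead of it and the grasp point (between the pads) lies 5 mm behind it; x points along the fingers, z is the direction in which the jaws open and shut, and the axes are right-handed (so a half turn about x gives the same grasp; the last joint's range is limited). The gripper opens to 85 mm and grips with 20 to 120 N. Pads are 22 mm wide; open, the fingers measure 114 mm over their backs; the gripper's body (76 mm by 85 mm) begins 54 mm behind the grasp point. The pads swing forward as they close: fully open they stand 13 mm farther back than shut.
Start: joints at [1.222, 0.126, -0.04, 1.405, 0, 1.571], TCP at [179.422, 493.372, 245.295] pointing down, gripper open.
Joint ranges: [-2.72, 2.72], [-0.95, 1.95], [-1.27, 1.35], [-1.78, 2.02], [-1.46, 1.47], [-3.14, 3.14]. Speed limits (rad/s): [2.39, 2.39, 3.01, 3.14, 3.14, 3.14].

INTERFACE

Orientations are given as a rotation vector (axis times angle).
In Python, from rig import telemetry, read_camera, sign_off gives the robot as it stands.
- The arm moves only by the tool play_rows, never from a script. Its arguments are lists of equal length, an entry for each row: "twist": the turn, a rotation vector about the tool's x, y, z in rad, a list of three; "linear": the shift along the tool's x, y, z in cm, a list of three; "hand": the opening in per cent of the stroke, from 0 (shut) to 100 (fully open). A call has 1 to 12 rows; each row shifts and turns the commanded pose from where the row before left it, along the tool's axes as they then stand; what a row does not reach is not made up. A row lasts 1/10 s, in which the tool goes at most 50 mm and 8.59 degrees, less where a joint would pass 70% of its speed; a pose out of reach is approached as far as the arm can. A call is refused whole if a number of a shift passes 5 or a number of a turn 0.15, either way. A call with a gripper value outside its range is refused whole. The fingers move at their own pace and stop on an object; the grip force is fixed at half the most. Time passes only in rows, so rows that do not move let the fingers close. It gives the time, the measured TCP pose, the force and the opening at its end, in the units of the state.
- telemetry.get_state(): the state, without advancing time (a new reading comes with each control period).
- read_camera(name): name is "side" or "top" or "wrist"; returns a dict with "img" (400x640x3 uint8, red, green, blue), "z_map" (400x640 float32, mm along the optical axis (not along the pixel's ray), 0 where there is no reading), "vfov" (degrees; the focal length in pixels is half the picture's height over the tangent of half this angle, whatever the lens; pixels are square), "cx", "cy" (the principal point, pixels), "R" (3x3) and "t" (3): a world point X has camera coordinates R X + t. Camera axes: x right, y down, z forward; pixel columns grow to the right and rows downward; lengths in mm; the calibration is good to about 2 mm. A picture is of the moment at which its call begins.
- sign_off(): hands the job in, once; it reports no verdict.
The state is a dict: "time": time; "joint_positions": joint angles; "joint_velocities": joint speeds; "joint_efforts": joint torques, N m; "ee_pos": TCP position; "ee_rot": TCP orientation; "contact_force": force on the tool from outside, world axes, zero at the start; "ft_torque": the same for the moment, N m; "grip_width": finger opening in mm.
Only numpy, scipy, OpenCV 4.12 (cv2) and the standard library are available. Lean on these libraries where they do the work, as an engineer would, in place of code of your own. Each camera call takes 0.05 s, during which the arm holds its last target.

## Working session

There is one attempt and no reset: what is moved stays moved. The work goes in short steps, Python scripts to look and compute and a tool call to move; the robot and the scene stay as the last step left them, time stands still between calls to the robot, and variables do not carry over. Pictures are saved under pics/ and viewed, and the job is handed in when it is done.

Besides the shell and the picture viewer there is one more tool, called after "Call:" as a command line: name --argument value ..., lists and objects as JSON in quotes. play_rows: Moves the arm, as the interface text tells. Its arguments: {"type":"object","properties":{"twist":{"type":"array","items":{"type":"array","items":{"type":"number"}}},"linear":{"type":"array","items":{"type":"array","items":{"type":"number"}}},"hand":{"type":"array","items":{"type":"number"}}},"required":["twist","linear","hand"]}

```bash
ls; mkdir -p pics; python3 - <<'E'
from rig import telemetry, read_camera
import cv2,numpy as np
print(telemetry.get_state())
for n in ("side","top","wrist"):
    d=read_camera(n); cv2.imwrite(f"pics/{n}0.png",d["img"][:,:,::-1]); np.savez(f"{n}0.npz",**d)
    print(n,d["vfov"],d["cx"],d["cy"],np.round(d["R"],3).tolist(),np.round(d["t"],1))
E
```

```text
pics
{'time': 0.0, 'joint_positions': array([ 1.22201750e+00,  1.26383628e-01, -4.06422787e-02,  1.40538278e+00,
        4.71312303e-06,  1.57079286e+00]), 'joint_velocities': array([-7.58449076e-04,  3.09745552e-04, -2.39696522e-05, -1.39118663e-03,
        2.46425431e-04,  1.80551264e-03]), 'joint_efforts': array([ 9.38176927e-04, -4.35913217e+01,  3.52923238e+01,  1.74790167e-02,
        3.80728648e-05,  6.45148148e-07]), 'ee_pos': array([179.28351073, 493.02153011, 244.51085297]), 'ee_rot': array([-0.94949738,  1.3556105 ,  0.94797407]), 'contact_force': array([ 0.00490033, -0.6039607 ,  0.60800437]), 'ft_torque': array([0.01868584, 0.06211422, 0.02777909]), 'grip_width': 85.36722324963836}
side 46.71952214928736 318.95527577698795 195.381773772517 [[0.779, -0.627, -0.002], [-0.329, -0.406, -0.852], [0.534, 0.665, -0.523]] [-428.6  261.4  726.6]
top 57.65268349706157 319.3679889533082 199.65523902908828 [[0.091, -0.996, -0.007], [-0.963, -0.086, -0.256], [0.254, 0.03, -0.967]] [-46.8 590.8 657.7]
wrist 68.72046654855302 318.3687470997323 199.1095082294687 [[0.342, 0.94, -0.001], [0.889, -0.323, 0.324], [0.304, -0.111, -0.946]] [-524.9  -40.1  380.7]
```

View pics/side0.png

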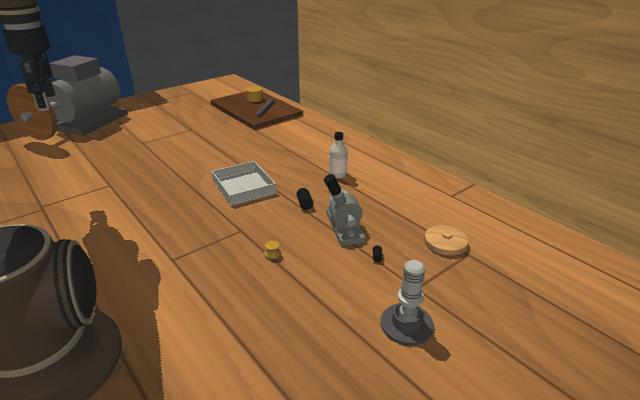

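View pics/top0.png

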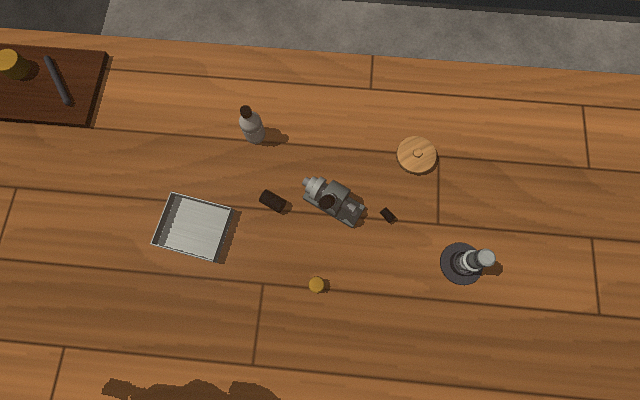

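View pics/wrist0.png

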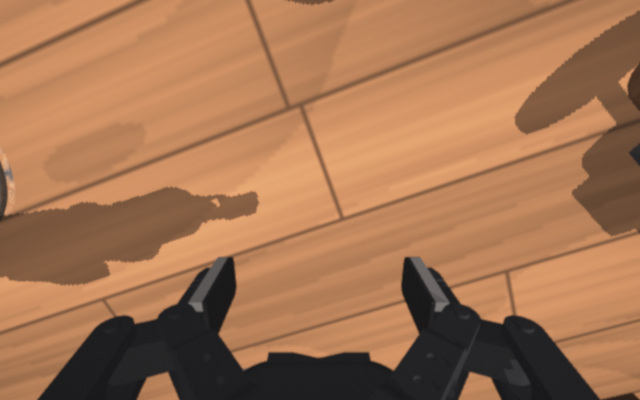

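The top view shows the capped nipple at (327,202), a large loose cap at (273,201), a small one at (388,215), the tin at (195,227), the gun near (470,262), the knob at (317,285), the wheel at (417,155) and the bottle at (252,125). In the side view the cap on the nipple is at (333,185).

```bash
cat > h.py <<'E'
import numpy as np,cv2
from scipy.spatial.transform import Rotation as Rn
def load(n): return dict(np.load(n+".npz"))
def f(d): return 200/np.tan(np.radians(float(d["vfov"]))/2)
def cloud(d):
    z=d["z_map"].astype(float); v,u=np.mgrid[0:400,0:640]; F=f(d)
    P=np.stack([(u-d["cx"])/F*z,(v-d["cy"])/F*z,z],-1)
    W=(P-d["t"])@d["R"]          # R^T(P-t)
    W[z<=0]=np.nan
    return W
def ray(d,u,v):
    F=f(d); c=np.array([(u-d["cx"])/F,(v-d["cy"])/F,1.])
    return -d["R"].T@d["t"], d["R"].T@(c/np.linalg.norm(c))
def plane(d,u,v,h):
    o,r=ray(d,u,v); return o+r*(h-o[2])/r[2]
def proj(d,X):
    c=d["R"]@np.asarray(X,float)+d["t"]; return c[0]/c[2]*f(d)+d["cx"],c[1]/c[2]*f(d)+d["cy"]
def tri(r1,r2):
    (a,u),(b,v)=r1,r2
    s=np.linalg.lstsq(np.stack([u,-v],1),b-a,rcond=None)[0]
    p,q=a+s[0]*u,b+s[1]*v
    return (p+q)/2,np.linalg.norm(p-q)
E
python3 - <<'E'
from h import *
for n in ("top0","side0"):
    d=load(n);W=cloud(d)
    print(n,"z table median",np.nanmedian(W[...,2]))
    m=((W[...,2]>8)&(W[...,0]>100)&(W[...,0]<900)&(abs(W[...,1])<500)).astype(np.uint8)
    k,l,st,c=cv2.connectedComponentsWithStats(m)
    for i in range(1,k):
        if st[i,4]<25: continue
        p=W[l==i]; print(st[i],np.round(p.min(0)),np.round(p.max(0)),np.round(np.median(p,0)))
d=load("side0"); im=d["img"]
cv2.imwrite("pics/sidecrop.png",cv2.resize(im[140:340,200:480,::-1],None,fx=2.8,fy=2.8,interpolation=cv2.INTER_CUBIC))
d=load("top0"); im=d["img"]
cv2.imwrite("pics/topcrop.png",cv2.resize(im[140:300,240:520,::-1],None,fx=2.8,fy=2.8,interpolation=cv2.INTER_CUBIC))
E
```

```text
top0 z table median -0.2660256703700566
[239 105  26  38 685] [732. 149.   9.] [775. 196. 123.] [746. 167.  77.]
[ 396  136   41   38 1194] [ 690. -245.    8.] [ 780. -156.   29.] [ 732. -199.   19.]
[ 302  176   63   51 1746] [556. -91.   8.] [651.  48. 138.] [602. -21.  56.]
[259 189  27  24 362] [573.  82.   8.] [620. 139.  35.] [594. 110.  29.]
[150 191  84  71 831] [455. 195.   8.] [596. 352.  35.] [533. 290.  25.]
[380 207  16  16 128] [ 573. -158.    9.] [ 606. -126.   22.] [ 589. -141.   17.]
[ 441  242   55   43 1221] [ 456. -346.    8.] [ 544. -259.  136.] [ 495. -293.   35.]
[309 277  16  16 186] [412. -17.   8.] [442.  13.  31.] [428.  -2.  27.]
side0 z table median -0.4029318856918655
[   0    0   50  111 3183] [140. 418. 244.] [214. 500. 460.] [168. 459. 385.]
[ 323  132   42  112 2295] [551. -91.   8.] [773. 192. 137.] [593. -24.  54.]
[211 161  65  42 958] [450. 194.   8.] [591. 355.  32.] [520. 260.  20.]
[296 188  17  20 246] [569.  80.   8.] [617. 141.  33.] [588.  99.  25.]
[424 225  44  29 970] [ 686. -245.    8.] [ 776. -158.   27.] [ 723. -206.   18.]
[264 241  15  16 191] [408. -16.   8.] [439.  13.  29.] [422.  -6.  25.]
[372 245  10  14 107] [ 570. -159.    8.] [ 603. -124.   21.] [ 585. -143.   16.]
[ 86 255   9  23  33] [100. -15. 128.] [104.  -1. 170.] [101. -12. 147.]
[ 391  260   35   79 1737] [ 463. -340.    8.] [ 532. -261.  134.] [ 487. -311.   68.]
[103 313  18  32 153] [100. -45.   8.] [110.  40.  13.] [104.  -2.  10.]
```

View pics/sidecrop.png

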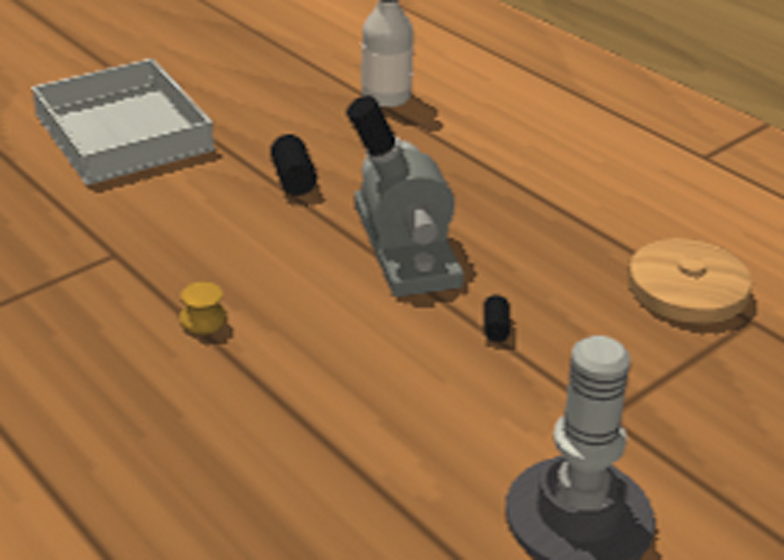

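View pics/topcrop.png

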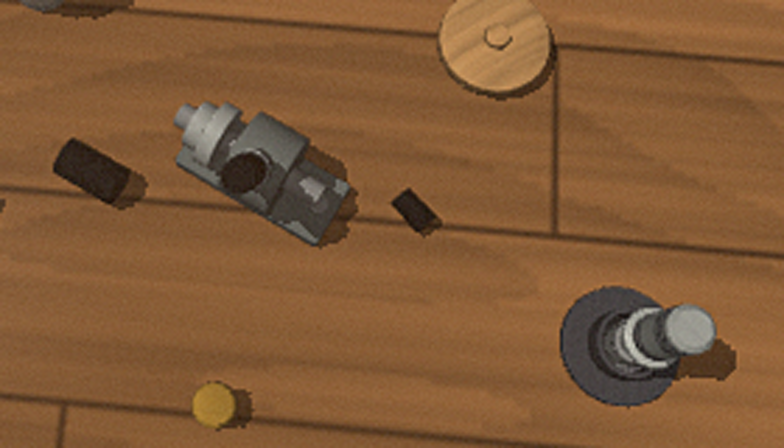

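```bash
cat > fit.py <<'E'
from h import *
from scipy.optimize import least_squares
def block_yaw(W,box):
    pass
for n,b in (("top0",(300,175,70,55)),("side0",(322,174,24,28))):
    d=load(n);W=cloud(d);hsv=cv2.cvtColor(d["img"],cv2.COLOR_RGB2HSV)
    m=np.zeros((400,640),bool);x,y,w,h=b;m[y:y+h,x:x+w]=1
    V=hsv[...,2]
    k=m&(V<60)&(W[...,2]>95)
    p=W[k]; print(n,"cap px",k.sum(),np.round(np.nanmin(p,0)),np.round(np.nanmax(p,0)))
    g=p[~np.isnan(p).any(1)]
    def ax(q): t,ps=q[2],q[3]; return np.array([-np.sin(t)*np.cos(ps),-np.sin(t)*np.sin(ps),np.cos(t)])
    def res(q,fix=True):
        a=ax(q); c=np.array([q[0],q[1],123.]); v=g-c; s=v@a; r=np.linalg.norm(v-np.outer(s,a),axis=1)
        side=r-12.5; top=s-10.-q[4]
        # capped cylinder surface distance
        e=np.where(np.abs(side)<np.abs(top),side,top)
        return np.r_[e,(q[2]-.4)/.01*3,q[4]/1*3]
    s=least_squares(res,[*np.median(g,0)[:2],.4,-.6,0],loss="soft_l1")
    print(" cap fit: line at z=123",np.round(s.x,3),"rms",np.sqrt(np.mean(s.fun**2)))
    # foot/block bounds
    bb=m if n=="top0" else None
d=load("top0");W=cloud(d);hsv=cv2.cvtColor(d["img"],cv2.COLOR_RGB2HSV)
m=np.zeros((400,640),np.uint8);m[170:232,298:370]=1
k=(m>0)&(hsv[...,1]<70)&(W[...,2]>70)&(W[...,2]<83)&(hsv[...,2]>60)
p=W[k];print("block top",k.sum(),np.round(np.median(p,0)),cv2.minAreaRect(p[:,:2].astype(np.float32)))
k=(m>0)&(hsv[...,1]<90)&(W[...,2]>8)
p=W[k];print("all",cv2.minAreaRect(p[:,:2].astype(np.float32)))
for n in("top0","side0"):
    d=load(n);W=cloud(d)
    k=(W[...,2]>125)&(abs(W[...,0]-500)<60)&(abs(W[...,1]+300)<60)
    p=W[k];print(n,"gun top",k.sum(),np.round(p.mean(0),1),[np.round(v,1) for v in cv2.minEnclosingCircle(p[:,:2].astype(np.float32))])
    k=(W[...,2]>18)&(W[...,2]<36)&(abs(W[...,0]-530)<120)&(abs(W[...,1]-275)<120)
    p=W[k];print("tin rim",k.sum(),cv2.minAreaRect(p[:,:2].astype(np.float32)))
    k=(W[...,2]>3)&(W[...,2]<13)&(abs(W[...,0]-500)<60)&(abs(W[...,1]+300)<60)
    p=W[k];print("disc",[np.round(v,1) for v in cv2.minEnclosingCircle(p[:,:2].astype(np.float32))])
E
python3 fit.py
```

```text
top0 cap px 177 [564. -23. 101.] [594.   5. 138.]
 cap fit: line at z=123 [ 5.77693e+02 -6.97000e+00  4.01000e-01 -4.92000e-01  1.48000e-01] rms 0.9572215307437877
side0 cap px 209 [559. -24.  95.] [590.   3. 137.]
 cap fit: line at z=123 [ 5.74801e+02 -6.02400e+00  4.02000e-01 -4.33000e-01 -2.54000e-01] rms 1.0424111089198211
block top 306 [614. -26.  76.] ((613.3740844726562, -11.03591537475586), (68.43730163574219, 43.48275375366211), 63.18657302856445)
all ((601.3334350585938, -13.462905883789062), (139.366455078125, 77.62405395507812), 64.31700134277344)
top0 gun top 263 [ 499.4 -301.   131.7] [array([ 499.7, -302.4]), np.float64(16.5)]
tin rim 592 ((525.4127807617188, 274.26971435546875), (141.17022705078125, 120.35445404052734), 79.93115234375)
disc [array([ 500.1, -303.5]), np.float64(79.7)]
side0 gun top 247 [ 493.7 -305.2  130.7] [array([ 496.3, -303.5]), np.float64(16.1)]
tin rim 562 ((520.8536987304688, 274.5155944824219), (146.25216674804688, 121.88954162597656), 80.49005889892578)
disc [array([ 496.4, -303.6]), np.float64(45.9)]
```

```bash
cat >> h.py <<'E'
def toolR(x,zhint):
    x=np.asarray(x,float);x/=np.linalg.norm(x); z=np.asarray(zhint,float); z=z-x*(z@x); z/=np.linalg.norm(z)
    return np.stack([x,np.cross(z,x),z],1)
def axis(psi,t=.4): return np.array([-np.sin(t)*np.cos(psi),-np.sin(t)*np.sin(psi),np.cos(t)])
def delta(p,R):
    from rig import telemetry
    s=telemetry.get_state(); R0=Rn.from_rotvec(s["ee_rot"]).as_matrix()
    print("t",round(s["time"],2),"pos",np.round(s["ee_pos"],1),"F",np.round(s["contact_force"],1),"grip",round(s["grip_width"],1),"q",np.round(s["joint_positions"],2))
    print("toolx",np.round(R0[:,0],3),"toolz",np.round(R0[:,2],3))
    print("shift now-frame cm",np.round(R0.T@(p-s["ee_pos"])/10,2)," shift target-frame cm",np.round(R.T@(p-s["ee_pos"])/10,2)," turn",np.round(Rn.from_matrix(R0.T@R).as_rotvec(),3))
TIP=np.array([576.2,-6.5,123.]);PSI=-.46
E
python3 - <<'E'
from h import *
a=axis(PSI)
R0=Rn.from_rotvec([-0.949,1.3556,0.948]).as_matrix();print(R0.round(2))
for zh in ([0,1,0],[0,-1,0],[np.sin(.46),np.cos(.46),0],[np.sin(.46),-np.cos(.46),0],[1,0,0],[-1,0,0]):
    R=toolR(-a,zh); print(zh); delta(TIP+a*60,R)
E
```

```text
[[-0.   -0.94  0.34]
 [-0.    0.34  0.94]
 [-1.    0.   -0.  ]]
[0, 1, 0]
t 0.15 pos [179.3 493.1 244.7] F [ 0.8 -0.1  0.9] grip 85.5 q [ 1.22  0.13 -0.04  1.41  0.    1.57]
toolx [-0.    -0.001 -1.   ] toolz [ 0.342  0.94  -0.001]
shift now-frame cm [  6.68 -52.05 -33.12]  shift target-frame cm [ 27.69 -32.8  -44.81]  turn [-0.312  0.106 -0.387]
[0, -1, 0]
t 0.15 pos [179.3 493.1 244.7] F [ 0.8 -0.1  0.9] grip 85.5 q [ 1.22  0.13 -0.04  1.41  0.    1.57]
toolx [-0.    -0.001 -1.   ] toolz [ 0.342  0.94  -0.001]
shift now-frame cm [  6.68 -52.05 -33.12]  shift target-frame cm [27.69 32.8  44.81]  turn [ 2.774 -0.549 -0.15 ]
[np.float64(0.4439481069655198), np.float64(0.8960524975255252), 0]
t 0.15 pos [179.3 493.1 244.7] F [ 0.8 -0.1  0.9] grip 85.5 q [ 1.22  0.13 -0.04  1.41  0.    1.57]
toolx [-0.    -0.001 -1.   ] toolz [ 0.342  0.94  -0.001]
shift now-frame cm [  6.68 -52.05 -33.12]  shift target-frame cm [ 27.69 -48.45 -27.15]  turn [ 0.11   0.021 -0.4  ]
[np.float64(0.4439481069655198), np.float64(-0.8960524975255252), 0]
t 0.15 pos [179.3 493.1 244.7] F [ 0.8 -0.1  0.9] grip 85.5 q [ 1.22  0.13 -0.04  1.41  0.    1.57]
toolx [-0.    -0.001 -1.   ] toolz [ 0.342  0.94  -0.001]
shift now-frame cm [  6.68 -52.05 -33.12]  shift target-frame cm [27.69  9.95 54.64]  turn [ 2.334 -0.45  -0.241]
[1, 0, 0]
t 0.15 pos [179.3 493.1 244.7] F [ 0.8 -0.1  0.9] grip 85.5 q [ 1.22  0.13 -0.04  1.41  0.    1.57]
toolx [-0.    -0.001 -1.   ] toolz [ 0.342  0.94  -0.001]
shift now-frame cm [  6.68 -52.05 -33.12]  shift target-frame cm [ 27.69 -46.86  29.81]  turn [ 1.172 -0.198 -0.375]
[-1, 0, 0]
t 0.15 pos [179.3 493.1 244.7] F [ 0.8 -0.1  0.9] grip 85.5 q [ 1.22  0.13 -0.04  1.41  0.    1.57]
toolx [-0.    -0.001 -1.   ] toolz [ 0.342  0.94  -0.001]
shift now-frame cm [  6.68 -52.05 -33.12]  shift target-frame cm [ 27.69  46.86 -29.81]  turn [-1.923  0.416 -0.22 ]
```

Call:
play_rows --twist '[[0, 0, 0], [0, 0, 0], [0, 0, 0], [0, 0, 0], [0, 0, 0], [0, 0, 0], [0, 0, 0], [0, 0, 0], [0, 0, 0], [0, 0, 0], [0, 0, 0], [0, 0, 0]]' --linear '[[0, -1.5, -1], [0, -3, -2], [0, -4, -2.7], [0, -4, -2.7], [0, -4, -2.7], [0, -4, -2.7], [0, -4, -2.7], [0, -4, -2.7], [0, -4, -2.7], [0, -4, -2.7], [0, -4, -2.7], [0, -3, -2]]' --hand '[100, 100, 100, 100, 100, 100, 100, 100, 100, 100, 100, 100]'

```text
time: 1.35
ee_pos: [488.8, 66.0, 245.2]
ee_rot: [-0.947, 1.355, 0.946]
contact_force: [-0.4, 0.2, -0.2]
grip_width: 85.3
```

Call:
play_rows --twist '[[0.02, 0, -0.05], [0.02, 0, -0.1], [0.02, 0, -0.1], [0.02, 0, -0.1], [0.02, 0, -0.05], [0.01, 0, 0], [0, 0, 0]]' --linear '[[0, -2, -1.5], [0, -1, -1], [0, 0, 0], [0, 0, 0], [0, 0, 0], [0, 0, 0], [0, 0, 0]]' --hand '[100, 100, 100, 100, 100, 100, 100]'

```text
time: 2.05
ee_pos: [506.9, 35.1, 246.0]
ee_rot: [-1.082, 1.145, 0.566]
contact_force: [0.1, -0.6, -0.5]
grip_width: 85.4
```

```bash
cat > look.py <<'E'
import sys
from rig import read_camera
from h import *
for a in sys.argv[1:]:
    n,k=a.split(":"); d=read_camera(n); cv2.imwrite(f"pics/{k}.png",d["img"][:,:,::-1]); np.savez(f"{k}.npz",**d)
E
python3 look.py wrist:w1; python3 - <<'E'
from h import *
a=axis(PSI); R=toolR(-a,[np.sin(-PSI),np.cos(PSI),0]); delta(TIP+a*130,R)
d=load("w1"); from rig import telemetry; s=telemetry.get_state()
R0=Rn.from_rotvec(s["ee_rot"]).as_matrix(); print("cam centre in tool",R0.T@(-d["R"].T@d["t"]-s["ee_pos"]),"cam z in tool",R0.T@d["R"][2])
for k in(-20+0,0,10): print(k,proj(d,TIP+a*k))
E
```

```text
t 2.1 pos [507.4  35.1 246. ] F [ 0.2 -0.2  0.5] grip 85.1 q [ 0.19 -0.18 -0.4   1.01 -0.22  0.61]
toolx [ 0.358 -0.151 -0.921] toolz [0.44  0.898 0.023]
shift now-frame cm [ 1.43 -2.6  -0.7 ]  shift target-frame cm [ 1.45 -2.59 -0.67]  turn [-0.005  0.023 -0.002]
cam centre in tool [-129.12551582   85.73347964   -0.19945061] cam z in tool [ 9.46167913e-01 -3.23675296e-01  7.63917210e-04]
-20 (np.float64(308.603997043591), np.float64(209.3530947467771))
0 (np.float64(308.4563424871977), np.float64(216.39703601500443))
10 (np.float64(308.3751705108589), np.float64(220.26938948598965))
```

View pics/w1.png

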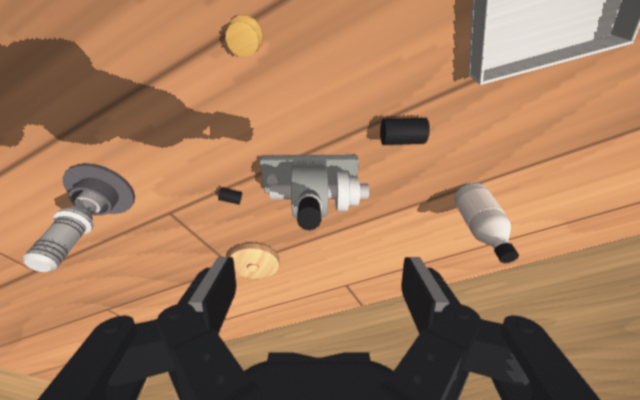

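The wrist view shows the cap's black end face at about (309,214), close to where my estimate projects (308,220). Now I'll refine it with the wrist depth.

```bash
cat > capfit.py <<'E'
from h import *
from scipy.optimize import least_squares
import sys
def capfit(n,box):
    d=load(n);W=cloud(d);V=d["img"].max(-1)
    m=np.zeros((400,640),bool);x,y,w,h=box;m[y:y+h,x:x+w]=1
    k=m&(V<55)&(W[...,2]>95)&(W[...,2]<145)
    g=W[k];g=g[~np.isnan(g).any(1)]
    def res(q):
        a=axis(q[3],q[2]); c=np.array([q[0],q[1],123.]); v=g-c; s=v@a; r=np.linalg.norm(v-np.outer(s,a),axis=1)
        side=r-12.5; top=s-10.-q[4]
        e=np.where(np.abs(side)<np.abs(top),side,top)
        return np.r_[e,(q[2]-.4)/.01*3,q[4]/2*3]
    s=least_squares(res,[*np.median(g,0)[:2],.4,-.46,0],loss="soft_l1")
    print(n,len(g),np.round(g.min(0)),np.round(g.max(0)),"fit",np.round(s.x,3),"rms",np.sqrt(np.mean(s.fun**2)))
    # face centre by mask ray
    f=k&(np.abs((W-np.array([s.x[0],s.x[1],123.]))@axis(s.x[3])-10-s.x[4])<1.5)
    vv,uu=np.nonzero(f); 
    if len(uu): print("end face px",uu.mean(),vv.mean(),len(uu),"-> centre on z=132.2",np.round(plane(d,uu.mean(),vv.mean(),132.2),1),"exp tip",np.round(plane(d,uu.mean(),vv.mean(),132.2)-10*axis(s.x[3]),1))
if __name__=="__main__":
    capfit("w1",(285,180,50,55)); capfit("top0",(300,175,70,55)); capfit("side0",(322,174,24,28))
    d=load("w1");W=cloud(d)
    k=(W[...,2]>125)&(abs(W[...,0]-500)<60)&(abs(W[...,1]+300)<60);p=W[k];print("gun top",k.sum(),np.round(p.mean(0),1),[np.round(v,1) for v in cv2.minEnclosingCircle(p[:,:2].astype(np.float32))])
    print("table z",np.nanmedian(W[:250,:,2]))
    k=(W[...,2]>70)&(W[...,2]<83)&(abs(W[...,0]-600)<70)&(abs(W[...,1]+20)<60)&(d["img"].max(-1)>60);p=W[k];print("block",cv2.minAreaRect(p[:,:2].astype(np.float32)))
E
python3 capfit.py
```

```text
w1 571 [560. -16.  95.] [581.   8. 136.] fit [ 5.75935e+02 -5.88000e+00  4.13000e-01 -4.67000e-01  2.62000e-01] rms 0.5854939451242693
end face px 308.5178082191781 217.4027397260274 365 -> centre on z=132.2 [569.3  -2.8 132.2] exp tip [572.7  -4.6 123. ]
top0 168 [564. -23. 105.] [594.   5. 138.] fit [ 5.77667e+02 -7.02800e+00  4.01000e-01 -4.87000e-01  1.91000e-01] rms 0.9719332786067079
end face px 325.31182795698925 202.1505376344086 93 -> centre on z=132.2 [574.2  -6.6 132.2] exp tip [577.6  -8.5 123. ]
side0 209 [559. -24.  95.] [590.   3. 137.] fit [ 5.74779e+02 -6.01100e+00  4.02000e-01 -4.35000e-01 -3.00000e-01] rms 1.0411127481316844
end face px 328.8867924528302 178.0566037735849 53 -> centre on z=132.2 [570.2  -8.3 132.2] exp tip [573.7  -9.9 123. ]
gun top 552 [ 495.9 -295.9  130.6] [array([ 497.5, -300.2]), np.float64(16.0)]
table z 0.057168743927729485
block ((606.641845703125, -7.241542816162109), (69.24283599853516, 48.78700256347656), 66.03340911865234)
```

Call:
play_rows --twist '[[0, 0.01, 0], [0, 0.01, 0], [0, 0, 0], [0, 0, 0]]' --linear '[[0.5, -1.3, -0.4], [0.9, -1.3, -0.3], [0, 0, 0], [0, 0, 0]]' --hand '[100, 100, 100, 100]'

```text
time: 2.5
ee_pos: [531.4, 15.6, 242.0]
ee_rot: [-1.089, 1.164, 0.556]
contact_force: [-0.1, -0.8, -0.4]
grip_width: 85.3
```

```bash
sed -i 's/^TIP=.*/TIP=np.array([576.,-6.3,123.]);PSI=-.463/' h.py; cat >> h.py <<'E'
A=axis(PSI); RT=toolR(-A,[np.sin(-PSI),np.cos(PSI),0])
E
python3 - <<'E'
from h import *
delta(TIP-8*A,RT)
E
```

```text
t 2.5 pos [531.4  15.6 242. ] F [-0.1 -0.8 -0.4] grip 85.3 q [ 0.15 -0.13 -0.37  1.   -0.22  0.57]
toolx [ 0.348 -0.17  -0.922] toolz [0.448 0.894 0.004]
shift now-frame cm [ 1.369e+01  2.000e-02 -1.000e-02]  shift target-frame cm [13.69  0.06  0.03]  turn [-0.003  0.003 -0.003]
```

Call:
play_rows --twist '[[0, 0, 0], [0, 0, 0], [0, 0, 0], [0, 0, 0], [0, 0, 0]]' --linear '[[2, 0, 0], [3, 0, 0], [3, 0, 0], [1.5, 0, 0], [0, 0, 0]]' --hand '[80, 65, 65, 65, 65]'

```text
time: 3.0
ee_pos: [562.8, -0.3, 152.3]
ee_rot: [-1.089, 1.167, 0.558]
contact_force: [-0.8, -0.5, -0.1]
grip_width: 55.6
```

```bash
python3 look.py wrist:w2;python3 - <<'E'
from h import *
delta(TIP-8*A,RT)
from capfit import capfit
capfit("w2",(250,200,160,190))
E
```

```text
t 3.05 pos [ 5.634e+02 -1.000e-01  1.541e+02] F [-0.1  1.2  0.3] grip 55.4 q [ 0.1  -0.04 -0.49  0.79 -0.21  0.53]
toolx [ 0.347 -0.17  -0.922] toolz [0.447 0.895 0.004]
shift now-frame cm [ 4.21 -0.1  -0.01]  shift target-frame cm [ 4.21 -0.09  0.01]  turn [-0.002  0.003 -0.003]
w2 1758 [541. -23.  95.] [582.  30. 145.] fit [ 5.75743e+02 -5.79800e+00  4.32000e-01 -4.99000e-01  1.23000e-01] rms 2.059262466298828
end face px 318.9038642789821 252.57775683317624 1061 -> centre on z=132.2 [569.3  -3.  132.2] exp tip [572.7  -4.8 123. ]
```

View pics/w2.png

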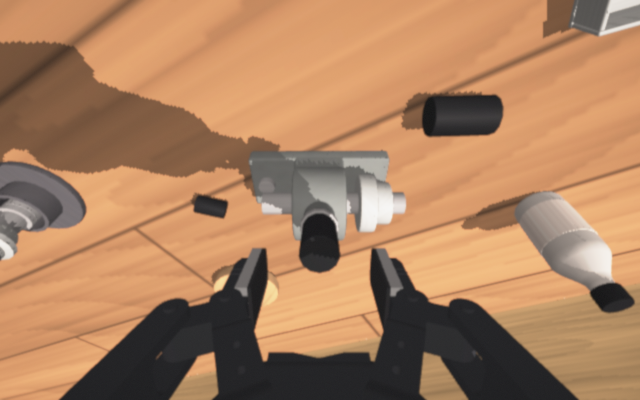

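The cap sits centred between the pads: its end face is at (319,253) and the pads are at columns 262 and 380. I'll check the other axis before descending.

```bash
python3 - <<'E'
from h import *
d=load("w2");W=cloud(d);V=d["img"].max(-1)
for k in(-30,10): print(k,proj(d,TIP+A*k))
m=((V<55)).astype(np.uint8); m[:, :290]=0;m[:,350:]=0;m[285:]=0;m[:205]=0
k,l,st,c=cv2.connectedComponentsWithStats(m);print(st[1:],c[1:])
# only points on the cap column
import capfit; capfit.capfit("w2",(298,205,44,72))
E
```

```text
-30 (np.float64(318.66162471018123), np.float64(228.26675163669012))
10 (np.float64(318.9198436382997), np.float64(256.41508188355624))
[[ 300  214   39   57 1766]] [[318.81313703 242.8403171 ]]
w2 1735 [560. -17.  95.] [582.   8. 137.] fit [ 5.757e+02 -5.944e+00  4.300e-01 -4.610e-01  1.220e-01] rms 0.5135929274193537
end face px 318.8843984962406 252.54793233082708 1064 -> centre on z=132.2 [569.3  -3.  132.2] exp tip [572.8  -4.7 123. ]
```

Call:
play_rows --twist '[[0, 0, 0], [0, 0, 0], [0, 0, 0], [0, 0, 0], [0, 0, 0], [0, 0, 0], [0, 0, 0], [0, 0, 0], [0, 0, 0]]' --linear '[[1.5, -0.1, 0], [1.5, 0, 0], [1, 0, 0], [0.1, 0, 0], [0, 0, 0], [0, 0, 0], [0, 0, 0], [0, 0, 0], [0, 0, 0]]' --hand '[65, 65, 65, 65, 20, 0, 0, 0, 0]'

```text
time: 3.95
ee_pos: [579.6, -7.1, 119.0]
ee_rot: [-1.09, 1.16, 0.555]
contact_force: [-3.5, 0.8, 6.0]
grip_width: 23.4
```

```bash
python3 look.py wrist:w3;python3 - <<'E'
from h import *
delta(TIP-8*A,RT)
E
```

```text
t 4.0 pos [579.6  -7.2 119. ] F [-2.7  1.1  5.5] grip 23.1 q [ 0.08  0.   -0.52  0.7  -0.2   0.51]
toolx [ 0.351 -0.169 -0.921] toolz [0.447 0.895 0.006]
shift now-frame cm [ 0.29  0.17 -0.08]  shift target-frame cm [ 0.29  0.17 -0.08]  turn [-0.002  0.005  0.001]
```

View pics/w3.png

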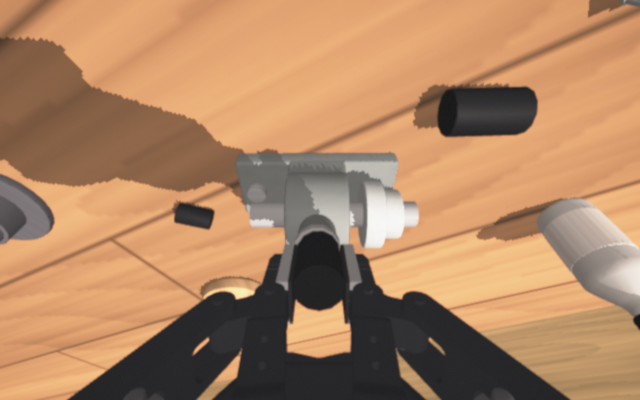

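The fingers have closed on the cap (23 mm opening), and the cap shows between the pads at (319,270). I'll pull it off along the axis.

Call:
play_rows --twist '[[0, 0, 0], [0, 0, 0], [0, 0, 0], [0, 0, 0], [0, 0, 0], [0, 0, 0]]' --linear '[[-0.5, 0, 0], [-1, 0, 0], [-2, 0, 0], [-3, 0, 0], [-2.5, 0, 0], [0, 0, 0]]' --hand '[0, 0, 0, 0, 0, 0]'

```text
time: 4.6
ee_pos: [548.5, 8.8, 205.3]
ee_rot: [-1.09, 1.156, 0.553]
contact_force: [-0.4, 0.3, -0.9]
grip_width: 23.1
```

```bash
python3 look.py wrist:w4;python3 - <<'E'
from h import *
T=np.array([523.,274.4,100.]); R=toolR([0,0,-1],[np.sin(.17),np.cos(.17),0])
delta(T,R)
E
```

```text
t 4.65 pos [548.2   8.6 203.1] F [ 0.5 -0.4 -0.5] grip 22.9 q [ 0.12 -0.1  -0.42  0.9  -0.21  0.55]
toolx [ 0.353 -0.168 -0.92 ] toolz [0.446 0.895 0.007]
shift now-frame cm [ 4.13 17.08 22.59]  shift target-frame cm [10.31  6.98 25.77]  turn [-0.29  -0.051  0.4  ]
```

View pics/w4.png

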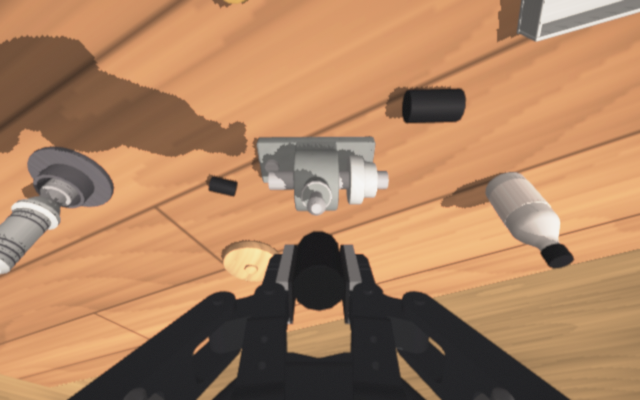

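The cap is held at (319,270) and the bare steel nipple is visible at (317,205). Next is the move to the tin.

Call:
play_rows --twist '[[-0.07, -0.01, 0.1], [-0.07, -0.01, 0.1], [-0.07, -0.01, 0.1], [-0.08, -0.02, 0.1], [0, 0, 0], [0, 0, 0], [0, 0, 0], [0, 0, 0], [0, 0, 0], [0, 0, 0], [0, 0, 0], [0, 0, 0]]' --linear '[[0, 0, 0], [0, 0, 0], [0, 0, 0], [0, 0, 0], [0, 0.5, 2], [0, 1, 4], [0, 1.2, 4.5], [0, 1.2, 4.5], [0, 1.2, 4.5], [0, 1, 4], [0, 0.5, 2], [0, 0, 0]]' --hand '[0, 0, 0, 0, 0, 0, 0, 0, 0, 0, 0, 0]'

```text
time: 5.85
ee_pos: [525.5, 273.1, 198.8]
ee_rot: [-1.082, 1.29, 1.088]
contact_force: [-0.0, 0.1, -0.9]
grip_width: 23.0
```

```bash
python3 look.py wrist:w5 top:t5 side:s5;python3 - <<'E'
from h import *
T=np.array([523.,274.4,50.]); R=toolR([0,0,-1],[np.sin(.17),np.cos(.17),0])
delta(T,R)
E
```

```text
t 6.0 pos [526.1 269.9 199.8] F [ 0.9 -0.6  0.1] grip 22.9 q [0.47 0.26 0.02 1.34 0.   0.65]
toolx [-0.006 -0.001 -1.   ] toolz [ 0.171  0.985 -0.002]
shift now-frame cm [14.98  0.3   0.43]  shift target-frame cm [14.98  0.38  0.4 ]  turn [-0.002 -0.002 -0.006]
```

View pics/w5.png

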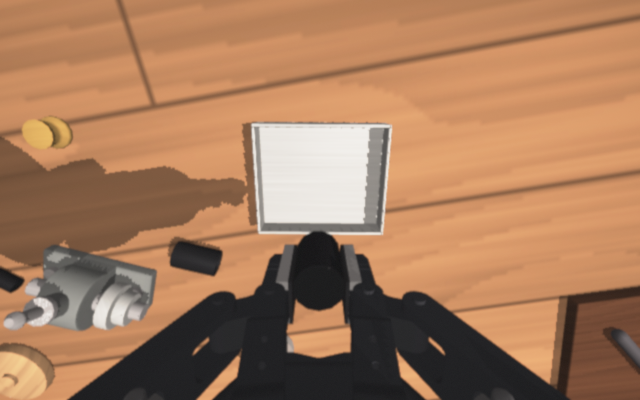

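View pics/s5.png

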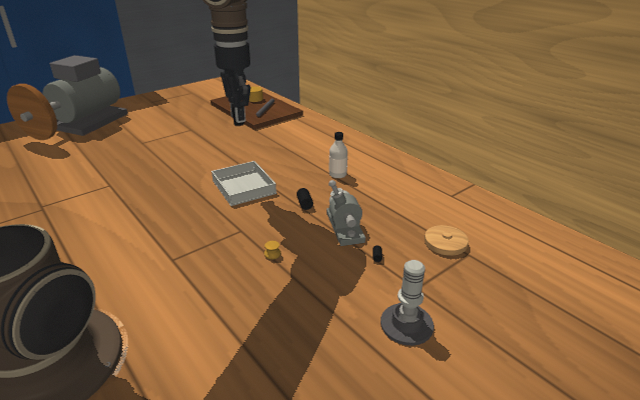

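```bash
python3 - <<'E'
from h import *
d=load("w5");W=cloud(d)
k=(W[...,2]>18)&(W[...,2]<36)&(abs(W[...,0]-530)<100)&(abs(W[...,1]-275)<100)
k[235:]=False
p=W[k];print("tin rim",k.sum(),cv2.minAreaRect(p[:,:2].astype(np.float32)),p[:,2].max())
k=(W[...,2]<12)&(abs(W[...,0]-523)<30)&(abs(W[...,1]-275)<30); print("floor z",np.nanmedian(W[k][:,2]))
E
```

```text
tin rim 2300 ((523.3096923828125, 276.4432373046875), (140.31654357910156, 120.484619140625), 79.98571014404297) 32.5944210577927
floor z 2.8078544101228733
```

Call:
play_rows --twist '[[0, 0, 0], [0, 0, 0], [0, 0, 0], [0, 0, 0], [0, 0, 0], [0, 0, 0], [0, 0, 0]]' --linear '[[1, 0.3, 0.4], [3, 0, 0], [4, 0, 0], [3, 0, 0], [2, 0, 0], [0, 0, 0], [0, 0, 0]]' --hand '[0, 0, 0, 0, 0, 0, 0]'

```text
time: 6.7
ee_pos: [523.4, 274.2, 70.9]
ee_rot: [-1.079, 1.29, 1.084]
contact_force: [0.1, -0.4, 0.2]
grip_width: 23.1
```

```bash
python3 - <<'E'
from h import *
T=np.array([523.,274.4,33.]); R=toolR([0,0,-1],[np.sin(.17),np.cos(.17),0])
delta(T,R)
E
```

```text
t 6.7 pos [523.4 274.2  70.9] F [ 0.1 -0.4  0.2] grip 23.1 q [ 0.48  0.31 -0.2   1.07  0.    0.65]
toolx [-0.005 -0.001 -1.   ] toolz [ 0.172  0.985 -0.001]
shift now-frame cm [3.79 0.02 0.02]  shift target-frame cm [3.79 0.04 0.01]  turn [-0.003 -0.001 -0.005]
```

Call:
play_rows --twist '[[0, 0, 0], [0, 0, 0], [0, 0, 0], [0, 0, 0], [0, 0, 0], [0, 0, 0], [0, 0, 0], [0, 0, 0], [0, 0, 0]]' --linear '[[1.5, 0, 0], [1.5, 0, 0], [0.8, 0, 0], [0.2, 0, 0], [0, 0, 0], [0, 0, 0], [0, 0, 0], [0, 0, 0], [0, 0, 0]]' --hand '[0, 0, 0, 0, 0, 40, 60, 60, 60]'

```text
time: 7.6
ee_pos: [523.5, 275.1, 31.2]
ee_rot: [-1.08, 1.289, 1.084]
contact_force: [-0.7, -1.5, -0.1]
grip_width: 50.9
```

Call:
play_rows --twist '[[0, 0, 0], [0, 0, 0], [0, 0, 0], [0, 0, 0], [0, 0, 0], [0, 0, 0], [0, 0, 0]]' --linear '[[-1, 0, 0], [-3, 0, 0], [-4, 0, 0], [-5, 0, 0], [-4, 0, 0], [-2, 0, 0], [0, 0, 0]]' --hand '[60, 60, 60, 60, 60, 60, 60]'

```text
time: 8.3
ee_pos: [525.5, 275.8, 225.8]
ee_rot: [-1.08, 1.282, 1.082]
contact_force: [-0.5, 0.3, -0.1]
grip_width: 51.1
```

```bash
python3 look.py wrist:w6;python3 - <<'E'
from h import *
T=np.array([498.,-302.5,230.]); R=toolR([0,0,-1],[np.sin(.46),np.cos(.46),0])
delta(T,R)
d=load("w6");W=cloud(d);V=d["img"].max(-1)
k=(V<60)&(W[...,2]>8)&(abs(W[...,0]-523)<60)&(abs(W[...,1]-275)<70)&(W[...,2]<60)
print(k.sum(),W[k].min(0),W[k].max(0))
E
```

```text
t 8.35 pos [524.9 275.4 223.2] F [ 0.6 -0.1 -0.3] grip 51.3 q [0.48 0.26 0.07 1.39 0.   0.65]
toolx [-0.001  0.002 -1.   ] toolz [0.171 0.985 0.001]
shift now-frame cm [ -0.77  -7.25 -57.4 ]  shift target-frame cm [ -0.68 -23.25 -52.98]  turn [ 0.288  0.001 -0.001]
401 [510.35077706 265.38065818   9.59851578] [532.30025277 286.70356497  44.56496282]
```

View pics/w6.png

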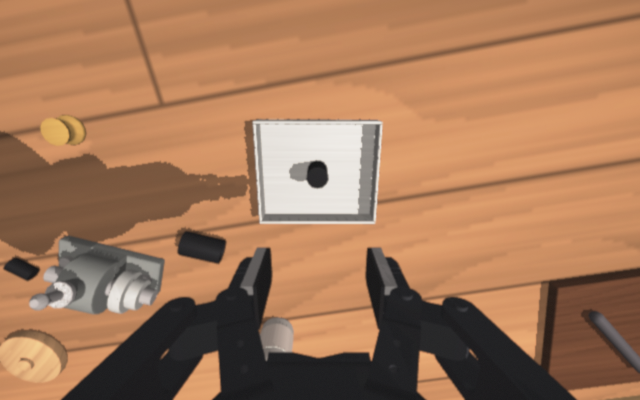

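The cap stands in the middle of the tin at (317,174), about (522,275) in world with its top near 44 mm, and nothing is touching it. The gun is next.

Call:
play_rows --twist '[[0, 0, 0], [0, 0, 0], [0, 0, 0], [0, 0, 0], [0, 0, 0], [0, 0, 0], [0, 0, 0], [0, 0, 0], [0, 0, 0], [0, 0, 0], [0, 0, 0], [0, 0, 0]]' --linear '[[0, -0.2, -2], [0, -0.5, -4], [0, -0.6, -4.9], [0, -0.6, -4.9], [0, -0.6, -4.9], [0, -0.6, -4.9], [0, -0.6, -4.9], [0, -0.6, -4.9], [0, -0.6, -4.9], [0, -0.6, -4.9], [0, -0.6, -4.9], [0, -0.6, -4.9]]' --hand '[60, 80, 100, 100, 100, 100, 100, 100, 100, 100, 100, 100]'

```text
time: 9.55
ee_pos: [493.9, -280.4, 219.5]
ee_rot: [-1.077, 1.291, 1.086]
contact_force: [1.1, 0.7, -0.0]
grip_width: 85.2
```

Call:
play_rows --twist '[[0.1, 0, 0], [0.1, 0, 0], [0.09, 0, 0], [0, 0, 0]]' --linear '[[0, -0.5, -1.8], [0, 0, 0], [0, 0, 0], [0, 0, 0]]' --hand '[100, 100, 100, 100]'

```text
time: 9.95
ee_pos: [496.2, -297.3, 219.4]
ee_rot: [-0.858, 1.399, 0.866]
contact_force: [0.6, -0.1, 0.1]
grip_width: 85.4
```

```bash
python3 look.py wrist:w7;python3 - <<'E'
from h import *
T=np.array([498.,-302.5,230.]); R=toolR([0,0,-1],[np.sin(.46),np.cos(.46),0])
delta(T,R)
d=load("w7");W=cloud(d)
k=(W[...,2]>125)&(W[...,2]<140)&(abs(W[...,0]-500)<60)&(abs(W[...,1]+300)<60);p=W[k];print("gun top",k.sum(),np.round(p.mean(0),1),[np.round(v,1) for v in cv2.minEnclosingCircle(p[:,:2].astype(np.float32))])
v,u=np.nonzero(k);print(u.mean(),v.mean(),plane(d,u.mean(),v.mean(),133))
k=(W[...,2]>4)&(W[...,2]<12)&(abs(W[...,0]-500)<60)&(abs(W[...,1]+300)<60);p=W[k];print("disc",k.sum(),[np.round(v,1) for v in cv2.minEnclosingCircle(p[:,:2].astype(np.float32))])
E
```

```text
t 10.0 pos [ 496.5 -297.   219.7] F [-0.1 -0.   0.3] grip 85.4 q [-0.54  0.23  0.03  1.38 -0.   -0.08]
toolx [-0.007  0.001 -1.   ] toolz [ 0.445  0.896 -0.002]
shift now-frame cm [-1.03 -0.37 -0.43]  shift target-frame cm [-1.03 -0.37 -0.42]  turn [-0.001 -0.002 -0.006]
gun top 1164 [ 496.1 -300.8  131.6] [array([ 497.8, -301.9]), np.float64(16.3)]
314.3487972508591 215.14948453608247 [ 495.61537378 -300.48707798  133.        ]
disc 2364 [array([ 497.6, -301.5]), np.float64(44.8)]
```

View pics/w7.png

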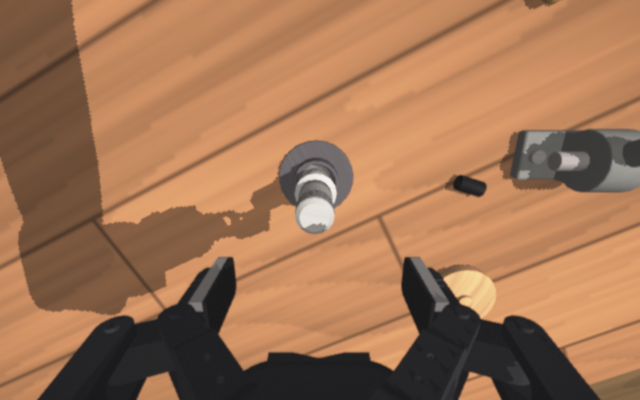

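Call:
play_rows --twist '[[0, 0, -0.006], [0, 0, 0], [0, 0, 0], [0, 0, 0], [0, 0, 0]]' --linear '[[1, -0.3, -0.4], [2, 0, 0], [2, 0, 0], [1, 0, 0], [0, 0, 0]]' --hand '[100, 100, 100, 100, 100]'

```text
time: 10.5
ee_pos: [497.7, -301.3, 159.0]
ee_rot: [-0.864, 1.395, 0.864]
contact_force: [-0.4, 0.4, 0.6]
grip_width: 85.2
```

```bash
python3 look.py wrist:w8;python3 - <<'E'
from h import *
T=np.array([497.7,-301.8,92.]); R=toolR([0,0,-1],[np.sin(.46),np.cos(.46),0])
delta(T,R)
d=load("w8");W=cloud(d)
k=(W[...,2]>125)&(W[...,2]<140)&(abs(W[...,0]-500)<30)&(abs(W[...,1]+300)<30);p=W[k];print("gun top",k.sum(),np.round(p.mean(0),1),[np.round(v,1) for v in cv2.minEnclosingCircle(p[:,:2].astype(np.float32))])
print(proj(d,[497.7,-301.8,133]))
E
```

```text
t 10.55 pos [ 498.3 -301.7  160.4] F [1.  0.6 0.8] grip 85.0 q [-0.54  0.25 -0.08  1.24 -0.   -0.08]
toolx [-0.    -0.002 -1.   ] toolz [ 0.445  0.896 -0.002]
shift now-frame cm [ 6.84  0.05 -0.02]  shift target-frame cm [ 6.84  0.04 -0.04]  turn [-0.001 -0.002  0.001]
gun top 2004 [ 495.4 -300.6  131.5] [array([ 497.8, -301.5]), np.float64(16.3)]
(np.float64(317.4882319803703), np.float64(251.38971900011572))
```

View pics/w8.png

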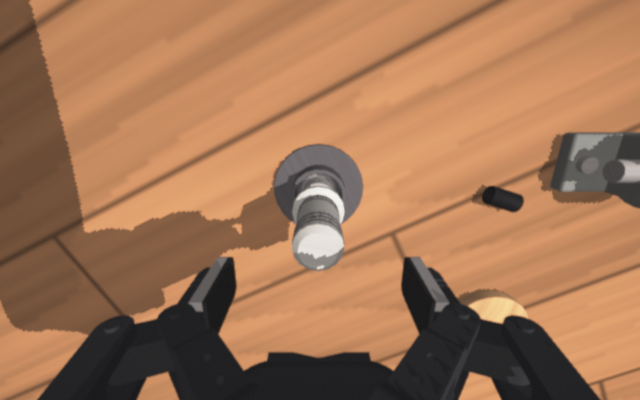

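The gun is centred between the pads, its rear end at (318,247). I'll descend and grip it.

Call:
play_rows --twist '[[0, 0, 0], [0, 0, 0], [0, 0, 0], [0, 0, 0], [0, 0, 0], [0, 0, 0], [0, 0, 0], [0, 0, 0], [0, 0, 0], [0, 0, 0], [0, 0, 0], [0, 0, 0]]' --linear '[[2, 0, 0], [2, 0, 0], [1.5, 0, 0], [1, 0, 0], [0.3, 0, 0], [0, 0, 0], [0, 0, 0], [0, 0, 0], [0, 0, 0], [0, 0, 0], [0, 0, 0], [0, 0, 0]]' --hand '[100, 100, 100, 100, 100, 100, 60, 20, 10, 10, 10, 10]'

```text
time: 11.75
ee_pos: [499.1, -302.4, 93.8]
ee_rot: [-0.866, 1.393, 0.859]
contact_force: [-1.4, -0.8, 4.9]
grip_width: 30.9
```

```bash
python3 look.py wrist:w9 side:s9;python3 - <<'E'
from h import *
T=np.array([497.7,-301.8,92.]); R=toolR([0,0,-1],[np.sin(.46),np.cos(.46),0])
delta(T,R)
E
```

```text
t 11.85 pos [ 499.1 -302.5   93.8] F [-0.8 -0.5  5.5] grip 30.3 q [-0.54  0.27 -0.19  1.1  -0.   -0.08]
toolx [ 0.002 -0.004 -1.   ] toolz [ 0.446  0.895 -0.002]
shift now-frame cm [ 0.18  0.15 -0.  ]  shift target-frame cm [ 0.18  0.15 -0.  ]  turn [-0.002 -0.002  0.003]
```

View pics/s9.png

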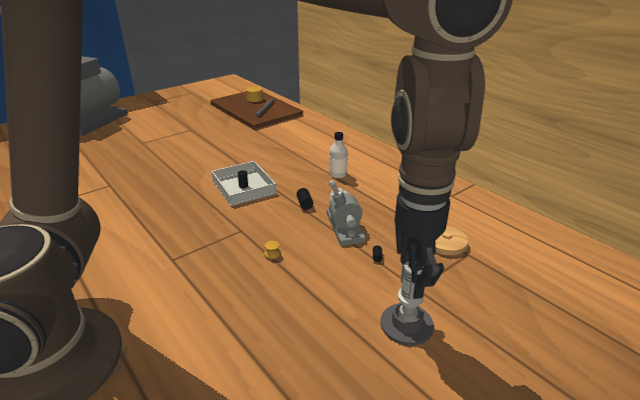

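The gripper is closed on the gun (30.3 mm opening). In the side view the gun is still in its stand and the cap is in the tin at (243,180). I'll lift it.

Call:
play_rows --twist '[[0, 0, 0], [0, 0, 0], [0, 0, 0], [0, 0, 0], [0, 0, 0], [0, 0, 0], [0, 0, 0]]' --linear '[[-0.5, 0, 0], [-2, 0, 0], [-3, 0, 0], [-4, 0, 0], [-4, 0, 0], [-2, 0, 0], [0, 0, 0]]' --hand '[10, 10, 10, 10, 10, 10, 10]'

```text
time: 12.55
ee_pos: [499.6, -302.1, 250.7]
ee_rot: [-0.868, 1.392, 0.857]
contact_force: [-0.4, 0.1, -4.1]
grip_width: 31.2
```

```bash
python3 look.py wrist:w10 side:s10;python3 - <<'E'
from h import *
print(A,RT)
delta(TIP+A*136-RT[:,1]*0,RT)
E
```

```text
[-0.34841906  0.17392757  0.92106099] [[ 3.48419064e-01 -8.24088582e-01  4.46634263e-01]
 [-1.73927574e-01  4.11377398e-01  8.94716623e-01]
 [-9.21060994e-01 -3.89418342e-01 -7.28711847e-18]]
t 12.65 pos [ 498.4 -301.5  246.6] F [-0.1 -0.1 -5.2] grip 30.8 q [-0.54  0.24  0.1   1.43 -0.   -0.08]
toolx [-0.    -0.002 -1.   ] toolz [ 0.446  0.895 -0.002]
shift now-frame cm [-0.22 11.51 29.88]  shift target-frame cm [-4.64 10.56 29.87]  turn [ 0.001 -0.002 -0.4  ]
```

View pics/w10.png

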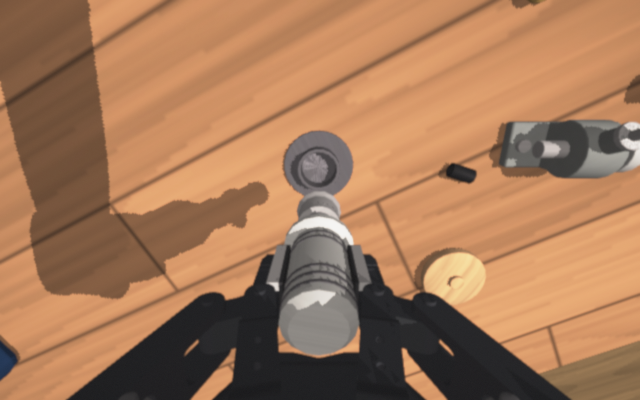

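View pics/s10.png

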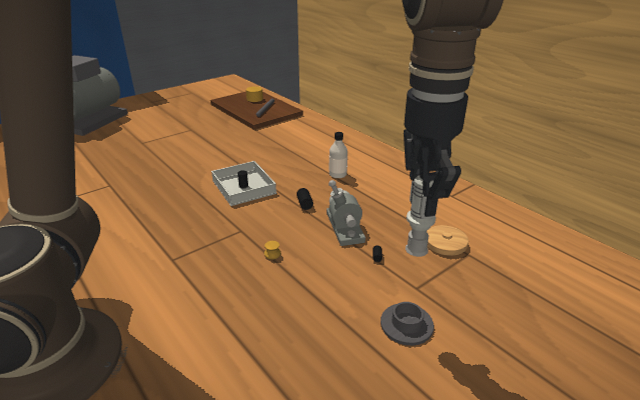

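The gun is out of the stand and upright in the fingers: mouth at (418,250) in the side view, empty stand at (408,320). Next I tilt it and carry it to a point on the nipple's axis.

Call:
play_rows --twist '[[0, 0, -0.08], [0, 0, -0.1], [0, 0, -0.1], [0, 0, -0.08], [0, 0, -0.04], [0, 0, 0], [0, 0, 0], [0, 0, 0], [0, 0, 0], [0, 0, 0], [0, 0, 0], [0, 0, 0]]' --linear '[[-1, 0, 0], [-1.6, 0, 0], [-2, 0, 0], [0, 0.5, 1.5], [0, 1, 3], [0, 1.5, 4.1], [0, 1.5, 4.2], [0, 1.5, 4.2], [0, 1.5, 4.2], [0, 1.5, 4.2], [0, 1, 3], [0, 0.5, 1.5]]' --hand '[10, 10, 10, 10, 10, 10, 10, 10, 10, 10, 10, 10]'

```text
time: 13.85
ee_pos: [539.0, 14.1, 248.5]
ee_rot: [-1.098, 1.169, 0.559]
contact_force: [0.0, -0.4, -3.7]
grip_width: 30.7
```

Call:
play_rows --twist '[[0, 0, 0], [0, 0, 0]]' --linear '[[0, 0, 0], [0, 0, 0]]' --hand '[10, 10]'

```text
time: 14.05
ee_pos: [539.4, 11.5, 250.1]
ee_rot: [-1.098, 1.168, 0.556]
contact_force: [-0.4, -0.5, -5.1]
grip_width: 30.6
```

```bash
python3 look.py wrist:w11 side:s11 top:t11;python3 - <<'E'
from h import *
delta(TIP+A*136,RT)
for n,k in(("s11",(290,90,120,150)),("t11",(270,120,140,120)),("w11",(220,120,200,250))):
    x,y,w,h=k;im=load(n)["img"][y:y+h,x:x+w,::-1]; s=4 if n!="w11" else 2.4
    cv2.imwrite(f"pics/{n}c.png",cv2.resize(im,None,fx=s,fy=s,interpolation=cv2.INTER_CUBIC))
E
```

```text
t 14.2 pos [540.2  10.5 252.1] F [ 0.3  0.4 -3.9] grip 30.6 q [ 0.14 -0.11 -0.33  1.02 -0.22  0.56]
toolx [ 0.348 -0.177 -0.921] toolz [ 0.447  0.895 -0.003]
shift now-frame cm [-0.17  1.38  0.1 ]  shift target-frame cm [-0.17  1.38  0.1 ]  turn [ 0.001 -0.003  0.001]
```

View pics/s11c.png

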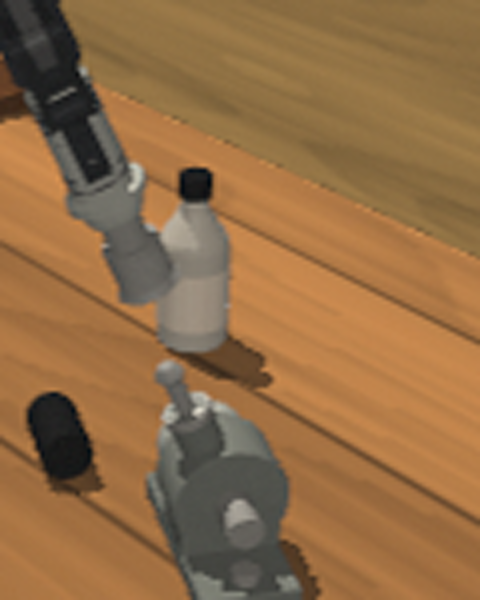

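View pics/t11.png

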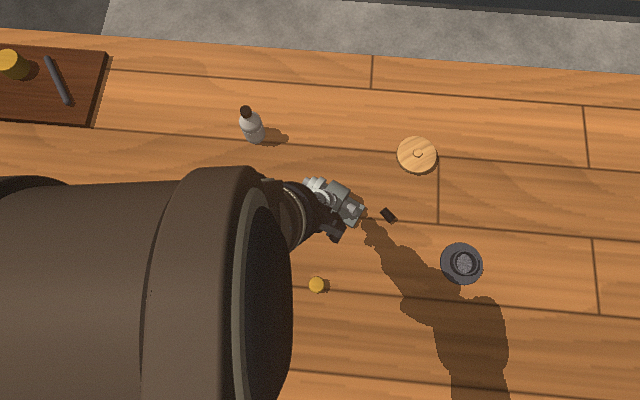

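View pics/w11.png

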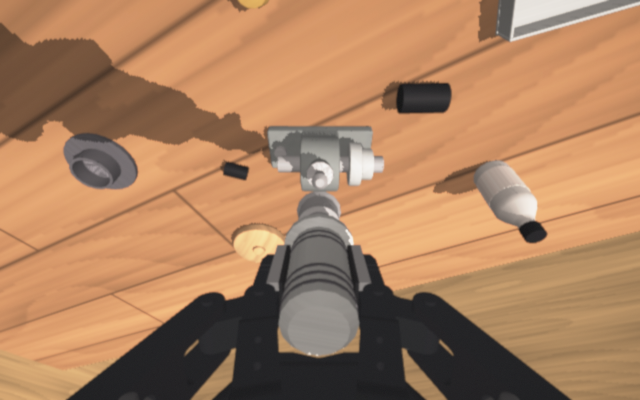

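Call:
play_rows --twist '[[0, 0, 0], [0, 0, 0], [0, 0, 0], [0, 0, 0], [0, 0, 0]]' --linear '[[0, 0.5, 0.1], [0, 0.6, 0], [0, 0.1, 0], [0, 0, 0], [0, 0, 0]]' --hand '[10, 10, 10, 10, 10]'

```text
time: 14.7
ee_pos: [531.3, 17.2, 248.5]
ee_rot: [-1.097, 1.164, 0.552]
contact_force: [0.1, 0.8, -4.0]
grip_width: 31.0
```

```bash
cat > gunfit.py <<'E'
import sys
from h import *
from scipy.optimize import least_squares
def gunfit(n,tcp,R,rng=(62,88)):
    """nose barrel fit: points 62..88 mm ahead of TCP near tool axis, r=18"""
    d=load(n);W=cloud(d); v=(W-tcp)@R
    k=(v[...,0]>rng[0])&(v[...,0]<rng[1]+6)&(np.hypot(v[...,1],v[...,2])<28)&~np.isnan(v[...,0])
    p=v[k]; print(n,"nose pts",len(p),"max along x (mouth rim)",np.round(np.percentile(p[:,0],[50,95,99,100]),1))
    q=p[(p[:,0]<rng[1]-4)]
    h=np.hypot(q[:,1],q[:,2])
    def res(s):
        c=s[:2]+np.outer(q[:,0]-85,s[2:]); return np.r_[np.hypot(*(q[:,1:]-c).T)-18,s[2:]*60]
    s=least_squares(res,[0,0,0,0],loss="soft_l1")
    print("  mouth-end centre in tool y,z mm:",np.round(s.x[:2],2),"slope y,z",np.round(s.x[2:],3),"rms",np.sqrt(np.mean(s.fun**2)))
    return s.x
def nip(n,tcp,R):
    d=load(n);W=cloud(d); v=(W-TIP)@RT
    k=(v[...,0]>-6)&(v[...,0]<8)&(np.hypot(v[...,1],v[...,2])<16)
    p=v[k]; a=W[k]
    print("  nipple pts",len(p),"near tip, in nipple frame (x down axis):",np.round(np.percentile(p,[1,50,99],axis=0),1).tolist())
    return p
if __name__=="__main__":
    from rig import telemetry
    s=telemetry.get_state();R=Rn.from_rotvec(s["ee_rot"]).as_matrix();tcp=s["ee_pos"]
    delta(TIP+A*136,RT)
    for n in sys.argv[1:]:
        gunfit(n,tcp,R); nip(n,tcp,R)
E
python3 look.py wrist:w12 side:s12; python3 gunfit.py w12 s12
python3 - <<'E'
from h import *
im=load("s12")["img"][90:240,290:410,::-1]; cv2.imwrite("pics/s12c.png",cv2.resize(im,None,fx=4,fy=4,interpolation=cv2.INTER_CUBIC))
d=load("s12");W=cloud(d)
m=np.zeros((400,640),bool);m[170:215,320:350]=1
k=m&(W[...,2]>98)&(W[...,2]<130); v,u=np.nonzero(k)
for r in range(v.min(),v.max()+1): print(r,u[v==r].min(),u[v==r].max(),np.round(W[r,u[v==r]].mean(0)))
for k in(0,-6,-15,-30): print(k,np.round(proj(d,TIP+A*k),1))
E
```

```text
t 14.8 pos [531.4  17.2 248.4] F [-1.1 -0.3 -4.4] grip 30.8 q [ 0.15 -0.13 -0.35  1.01 -0.23  0.58]
toolx [ 0.35  -0.176 -0.92 ] toolz [ 0.446  0.895 -0.002]
shift now-frame cm [-0.08  0.24 -0.11]  shift target-frame cm [-0.08  0.24 -0.11]  turn [ 0.002 -0.001  0.003]
w12 nose pts 559 max along x (mouth rim) [79.5 84.3 85.3 85.8]
  mouth-end centre in tool y,z mm: [-1.09  0.23] slope y,z [ 0.053 -0.001] rms 0.891382459224315
  nipple pts 130 near tip, in nipple frame (x down axis): [[-0.6, -1.6, -7.0], [2.9, 3.4, 0.7], [7.6, 7.3, 7.4]]
s12 nose pts 169 max along x (mouth rim) [75.  84.9 86.1 86.5]
  mouth-end centre in tool y,z mm: [2.45 2.31] slope y,z [-0.002 -0.06 ] rms 1.555459247393695
  nipple pts 34 near tip, in nipple frame (x down axis): [[-1.1, -7.2, -9.2], [2.7, 0.4, -4.0], [7.2, 7.2, 0.9]]
180 331 332 [578.  -7. 124.]
181 329 334 [577.  -9. 123.]
182 329 335 [577. -11. 121.]
183 328 335 [575. -11. 120.]
184 328 334 [574. -11. 118.]
185 329 335 [576. -12. 115.]
186 330 334 [575. -13. 114.]
187 331 336 [579. -13. 110.]
188 331 340 [584. -12. 105.]
189 332 341 [586. -15. 103.]
190 332 341 [585. -14. 101.]
191 333 341 [584. -17. 100.]
192 334 339 [582. -19.  99.]
0 [330.4 180.7]
-6 [331.4 182.9]
-15 [333.  186.1]
-30 [335.6 191.4]
```

View pics/s12c.png

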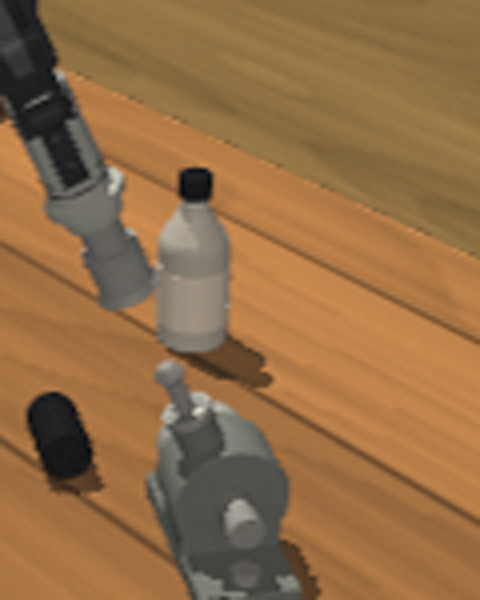

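View pics/w12.png

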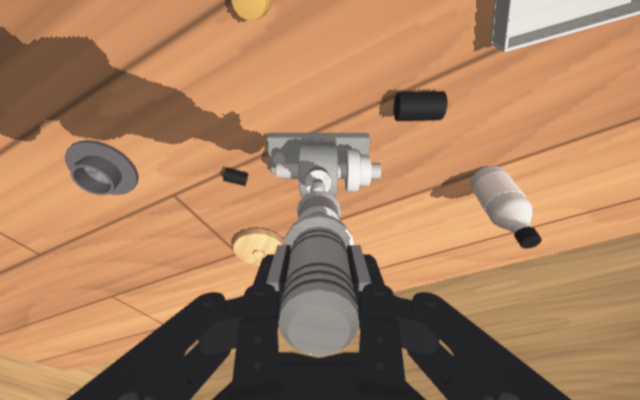

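```bash
cat > sil.py <<'E'
import sys
from h import *
from rig import telemetry
s=telemetry.get_state();R=Rn.from_rotvec(s["ee_rot"]).as_matrix();tcp=s["ee_pos"]
def sil(n,lo=50,hi=84):
    d=load(n);W=cloud(d); v=(W-tcp)@R
    k=(v[...,0]>lo)&(v[...,0]<hi)&(np.hypot(v[...,1],v[...,2])<30)
    k=cv2.morphologyEx(k.astype(np.uint8),cv2.MORPH_OPEN,np.ones((2,2),np.uint8))
    vv,uu=np.nonzero(k)
    # image axis of expected tool line
    p0=np.array(proj(d,tcp+R[:,0]*lo));p1=np.array(proj(d,tcp+R[:,0]*hi)); t=(p1-p0)/np.linalg.norm(p1-p0); nrm=np.array([-t[1],t[0]])
    P=np.stack([uu,vv],1)-p0; a=P@t;b=P@nrm; L=np.linalg.norm(p1-p0); sc=(hi-lo)/L
    print(n,"mm/px along",round(sc,2))
    # mm per px across, using depth
    dep=(d["R"]@(tcp+R[:,0]*70)+d["t"])[2]; mp=dep/f(d)
    wn=d["R"].T@np.array([nrm[0],nrm[1],0]); print("  image normal in tool frame",np.round(R.T@wn,2))
    for lo_ in np.arange(0,L,max(2,L/8)):
        q=b[(a>=lo_)&(a<lo_+max(2,L/8))]
        if len(q): print("  x=%.0f: edges %.1f %.1f mm mid %.1f width %.1f"%(lo+lo_*sc,q.min()*mp,q.max()*mp,(q.min()+q.max())/2*mp,(q.max()-q.min()+1)*mp))
for n in sys.argv[1:]: sil(n)
E
python3 sil.py s12 w12
python3 - <<'E'
from h import *
d=load("s12");im=d["img"].astype(int)
print("nipple rows: gray across cols 322..344")
g=im.sum(-1)//3
for r in range(178,190): print(r,g[r,322:345], (im[r,322:345,0]-im[r,322:345,2]))
E
```

```text
s12 mm/px along 2.28
  image normal in tool frame [-0.02  1.   -0.03]
  x=55: edges -12.8 14.1 mm mid 0.7 width 29.0
  x=59: edges -13.7 15.9 mm mid 1.1 width 31.6
  x=64: edges -13.8 15.0 mm mid 0.6 width 30.8
  x=68: edges -12.9 15.9 mm mid 1.5 width 30.8
  x=73: edges -12.9 15.8 mm mid 1.4 width 30.8
  x=77: edges -13.0 15.8 mm mid 1.4 width 30.8
  x=82: edges -14.8 16.6 mm mid 0.9 width 33.4
w12 mm/px along 1.81
  image normal in tool frame [-0.  0.  1.]
  x=71: edges -13.4 15.4 mm mid 1.0 width 29.5
  x=76: edges -13.4 16.1 mm mid 1.3 width 30.3
  x=80: edges -14.2 16.1 mm mid 1.0 width 31.0
nipple rows: gray across cols 322..344
178 [112 112 109 108 107 109 109 109 109 110  87  62  57  56  57  56  64  73
  77  73  69  70  71] [96 95 96 93 93 90 92 93 94 98 78 52 51 38 31 31 37 45 49 56 63 60 57]
179 [112 112 112 112 110 109 109 107 109 114 116 114  89  65  58  51  42  44
  56  67  72  71  73] [99 97 97 96 96 95 94 95 92 89 88 94 78 54 50 40 32 34 45 55 58 58 60]
180 [116 116 114 112 112 111 109 112 131 150 149 130 114 115  91  62  56  51
  42  49  60  67  70] [99 96 97 97 95 96
[... 1098 characters left out ...]
1
 110 111 112 113 113] [ 97  98  98  99  98  98 102  93  59  21   5   6   7   3  29  80 102 100
 100  99  99  98 100]
187 [113 114 114 115 113 113 113 113 116 101  86  94  96  94  94 108 120 121
 120 114 111 112 112] [ 99  99 101  99  99  99  99  99 104  60   4   6   8   6  29  77  88  86
  87  93 100  97  98]
188 [115 114 113 114 114 114 114 112 113 104  91  89  94  96  91 122 163 174
 174 150 116 111 112] [100  99  99  99  99  99  98 100 101  82  29   4   7   7   4  22  18  20
  29  53  95 100 100]
189 [111 108 108 111 113 114 115 114 114 114 101  87  93  95  91 108 161 164
 168 187 152 113 115] [ 95  93  94  98  98 100  98 100  99 105  59   4   6   7   7   8  12  11
  11  26  56  93  93]
```

```bash
python3 - <<'E'
from h import *
from rig import telemetry
s=telemetry.get_state();R=Rn.from_rotvec(s["ee_rot"]).as_matrix();tcp=s["ee_pos"]
d=load("s12")
for x in(77,86,137,143): print("side gun axis ext",x,np.round(proj(d,tcp+R@[x,1.2,1.1]),1))
d=load("w12")
for x in(77,86,137,143): print("wrist gun axis ext",x,np.round(proj(d,tcp+R@[x,1.2,1.1]),1))
for k in(0,-6,-15,-30): print("nip",k,np.round(proj(d,TIP+A*k),1))
im=d["img"].astype(int);g=im.sum(-1)//3
print(g[168:196,300:338])
im=load("w12")["img"][150:215,285:355,::-1]; cv2.imwrite("pics/w12c.png",cv2.resize(im,None,fx=8,fy=8,interpolation=cv2.INTER_CUBIC))
E
```

```text
side gun axis ext 77 [320.1 158. ]
side gun axis ext 86 [321.8 161.5]
side gun axis ext 137 [331.2 180.5]
side gun axis ext 143 [332.2 182.7]
wrist gun axis ext 77 [319.6 216.2]
wrist gun axis ext 86 [319.6 211.9]
wrist gun axis ext 137 [319.3 192.4]
wrist gun axis ext 143 [319.3 190.5]
nip 0 [317.2 191.3]
nip -6 [317.3 189.5]
nip -15 [317.3 186.8]
nip -30 [317.4 182.7]
[[107 109 110 ... 179 174 173]
 [106 109 110 ... 181 175 177]
 [107 110 110 ... 182 177 180]
 ...
 [137 142 148 ... 159 155 152]
 [136 137 144 ... 154 152 152]
 [138 134 137 ... 149 149 153]]
```

View pics/w12c.png

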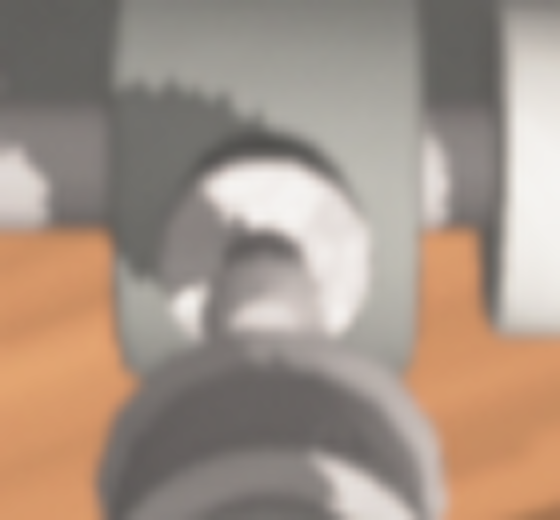

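The nipple's neck is at column 318 in the wrist view and the extended gun axis is at about 318.6. In the side view the axis extension passes (332.2,182.7) and the nipple head is at (331.9,183.3), so the line-up is good to about 0.5 mm. I'll advance 3.5 cm first.

Call:
play_rows --twist '[[0, 0, 0.003], [0, 0, 0], [0, 0, 0], [0, 0, 0], [0, 0, 0], [0, 0, 0]]' --linear '[[1, 0, -0.05], [1, 0, 0], [1, 0, 0], [0.5, 0, 0], [0, 0, 0], [0, 0, 0]]' --hand '[10, 10, 10, 10, 10, 10]'

```text
time: 15.4
ee_pos: [543.2, 10.5, 215.8]
ee_rot: [-1.095, 1.167, 0.555]
contact_force: [0.5, -0.1, -3.2]
grip_width: 30.7
```

```bash
python3 look.py wrist:w13 side:s13; python3 sil.py s13 w13
python3 - <<'E'
from h import *
from rig import telemetry
s=telemetry.get_state();R=Rn.from_rotvec(s["ee_rot"]).as_matrix();tcp=s["ee_pos"]
delta(TIP+A*86,RT)
L=(TIP-tcp)@R; print("tip in tool",L)
d=load("s13")
for x in(86,L[0],L[0]+6): print("side gun axis ext",x,np.round(proj(d,tcp+R@[x,1.2,0.5]),1))
for k in(0,-6): print("nip",k,np.round(proj(d,TIP+A*k),1))
im=d["img"][130:220,290:380,::-1]; cv2.imwrite("pics/s13c.png",cv2.resize(im,None,fx=6,fy=6,interpolation=cv2.INTER_CUBIC))
im=load("w13")["img"][150:230,275:365,::-1]; cv2.imwrite("pics/w13c.png",cv2.resize(im,None,fx=6,fy=6,interpolation=cv2.INTER_CUBIC))
E
```

```text
s13 mm/px along 2.38
  image normal in tool frame [-0.02  1.   -0.03]
  x=55: edges -11.6 13.1 mm mid 0.7 width 26.8
  x=60: edges -12.6 14.9 mm mid 1.2 width 29.5
  x=64: edges -13.5 15.8 mm mid 1.1 width 31.4
  x=69: edges -12.7 15.7 mm mid 1.5 width 30.5
  x=74: edges -12.8 15.7 mm mid 1.5 width 30.5
  x=79: edges -11.9 15.6 mm mid 1.9 width 29.5
  x=83: edges -13.8 16.5 mm mid 1.3 width 32.3
w13 mm/px along 1.8
  image normal in tool frame [0. 0. 1.]
  x=76: edges -13.6 15.9 mm mid 1.1 width 30.2
  x=80: edges -13.6 15.9 mm mid 1.1 width 30.2
t 15.5 pos [543.4  10.7 216.5] F [ 0.1  0.8 -4. ] grip 30.7 q [ 0.13 -0.1  -0.4   0.94 -0.22  0.56]
toolx [ 0.348 -0.175 -0.921] toolz [ 0.446  0.895 -0.002]
shift now-frame cm [ 1.44  0.26 -0.06]  shift target-frame cm [ 1.44  0.26 -0.06]  turn [ 0.002 -0.001 -0.   ]
tip in tool [100.41059714   2.56736342  -0.48176759]
side gun axis ext 86 [328.3 174.9]
side gun axis ext 100.41059714341482 [330.8 180.2]
side gun axis ext 106.41059714341482 [331.9 182.3]
nip 0 [330.4 180.7]
nip -6 [331.4 182.9]
```

View pics/s13c.png

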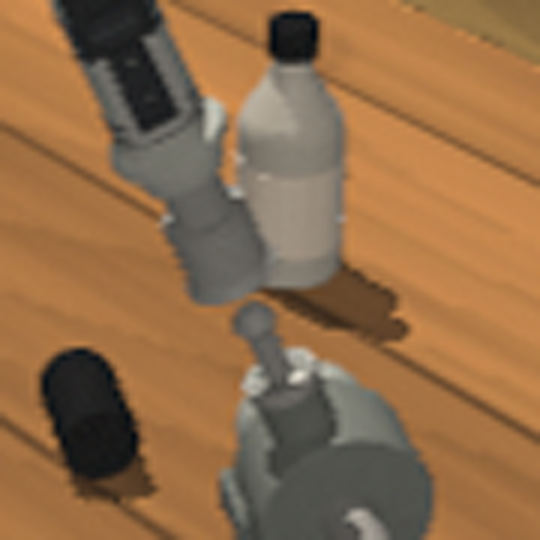

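View pics/w13c.png

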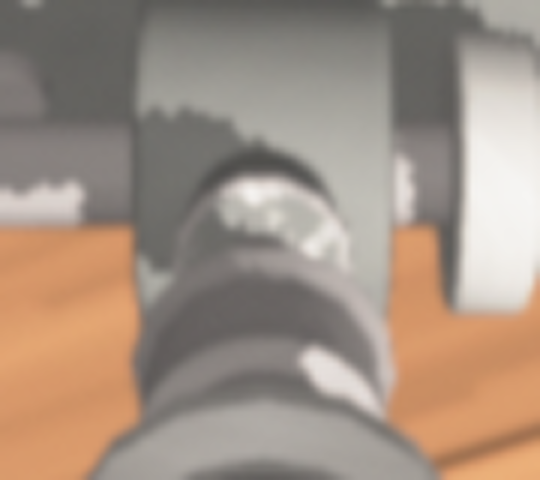

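My 2×2 opening shifts the mask by a pixel, so I'll redo the silhouette without that bias.

```bash
sed -i 's/np.ones((2,2)/np.ones((3,3)/' sil.py; python3 sil.py s13 w13
python3 - <<'E'
from h import *
from rig import telemetry
s=telemetry.get_state();R=Rn.from_rotvec(s["ee_rot"]).as_matrix();tcp=s["ee_pos"]
d=load("s13"); im=d["img"].astype(np.float32)
# resample along normals to the axis: colour saturation-type signal R-B (wood ~95, steel ~10)
sig=cv2.GaussianBlur(im[...,0]-im[...,2],(0,0),.5)
def prof(p,nrm,L=14):
    t=np.arange(-L,L+.01,.25); return t,cv2.remap(sig,(p[0]+t*nrm[0]).astype(np.float32)[None],(p[1]+t*nrm[1]).astype(np.float32)[None],cv2.INTER_LINEAR)[0]
for lab,base,ax_,xs in(("gun",tcp,R[:,0],(66,70,74,78,82)),("nip",TIP,-A,(4,6,8,12,16))):
    for x in xs:
        X=base+ax_*x; p=np.array(proj(d,X));p2=np.array(proj(d,X+ax_*5));t_=(p2-p)/np.linalg.norm(p2-p);n=np.array([-t_[1],t_[0]])
        t,v=prof(p,n); c=v<50; i0=np.argmin(abs(t))
        l=i0
        while l>0 and c[l-1]: l-=1
        r=i0
        while r<len(t)-1 and c[r+1]: r+=1
        mp=(d["R"]@X+d["t"])[2]/f(d)
        print(lab,x,"edges mm %.1f %.1f mid %.2f width %.1f"%(t[l]*mp,t[r]*mp,(t[l]+t[r])/2*mp,(t[r]-t[l])*mp))
E
```

```text
s13 mm/px along 2.38
  image normal in tool frame [-0.02  1.   -0.03]
  x=55: edges -11.6 15.9 mm mid 2.1 width 29.5
  x=60: edges -12.6 16.8 mm mid 2.1 width 31.4
  x=64: edges -10.8 16.7 mm mid 2.9 width 29.5
  x=69: edges -11.8 16.6 mm mid 2.4 width 30.4
  x=74: edges -11.8 16.6 mm mid 2.4 width 30.4
  x=79: edges -11.9 16.5 mm mid 2.3 width 30.4
  x=83: edges -12.8 18.3 mm mid 2.7 width 33.2
w13 mm/px along 1.8
  image normal in tool frame [0. 0. 1.]
  x=76: edges -14.3 14.4 mm mid 0.0 width 29.5
  x=80: edges -14.3 15.1 mm mid 0.4 width 30.2
gun 66 edges mm -28.6 15.3 mid -6.64 width 44.0
gun 70 edges mm -28.7 15.9 mid -6.40 width 44.6
gun 74 edges mm -28.8 15.9 mid -6.42 width 44.7
gun 78 edges mm -28.8 15.4 mid -6.69 width 44.3
gun 82 edges mm -28.9 17.0 mid -5.93 width 45.9
nip 4 edges mm -7.3 5.7 mid -0.78 width 13.1
nip 6 edges mm -7.8 6.8 mid -0.52 width 14.6
nip 8 edges mm -7.9 6.8 mid -0.52 width 14.7
nip 12 edges mm -6.3 4.7 mid -0.79 width 11.0
nip 16 edges mm -5.8 4.2 mid -0.79 width 10.0
```

```bash
python3 - <<'E'
from h import *
from rig import telemetry
s=telemetry.get_state();R=Rn.from_rotvec(s["ee_rot"]).as_matrix();tcp=s["ee_pos"]
d=load("s13"); im=d["img"].astype(np.float32); W=cloud(d)
for x in (66,70,74,78,82):
    X=tcp+R[:,0]*x; p=np.array(proj(d,X));p2=np.array(proj(d,X+R[:,0]*5));t_=(p2-p)/np.linalg.norm(p2-p);n=np.array([-t_[1],t_[0]])
    mp=(d["R"]@X+d["t"])[2]/f(d); t=np.arange(-22,22.1,1)/mp
    mu=(p[0]+t*n[0]).astype(np.float32)[None];mv=(p[1]+t*n[1]).astype(np.float32)[None]
    print(x,"gray",cv2.remap(im.mean(-1),mu,mv,cv2.INTER_LINEAR)[0].astype(int).tolist())
    print("   r-b",cv2.remap(im[...,0]-im[...,2],mu,mv,cv2.INTER_LINEAR)[0].astype(int).tolist())
    print("   z  ",(cv2.remap(d["z_map"].astype(np.float32),mu,mv,cv2.INTER_NEAREST)[0]).astype(int).tolist())
# nipple depth silhouette
m=(W[...,2]>105)&(W[...,2]<128);m[:,:322]=0;m[:,345:]=0;m[:174]=0;m[200:]=0
v,u=np.nonzero(m)
for r in range(v.min(),v.max()+1):
    q=u[v==r]; 
    if len(q):print(r,q.min(),q.max())
E
```

```text
66 gray [141, 140, 139, 137, 136, 134, 132, 126, 112, 97, 88, 82, 84, 86, 88, 88, 87, 87, 87, 89, 89, 88, 88, 88, 88, 87, 88, 89, 89, 89, 88, 88, 88, 87, 86, 83, 81, 87, 97, 108, 115, 117, 115, 114, 113]
   r-b [28, 28, 28, 27, 26, 26, 25, 23, 19, 14, 9, 6, 6, 7, 7, 7, 6, 6, 6, 7, 7, 6, 6, 6, 6, 6, 6, 6, 7, 8, 8, 7, 6, 6, 5, 4, 9, 29, 57, 82, 97, 103, 100, 98, 98]
   z   [1204, 1201, 1201, 1201, 1201, 1203, 1206, 1206, 1210, 1210, 1212, 938, 938, 933, 935, 934, 934, 931, 931, 929, 929, 929, 932, 932, 929, 929, 935, 935, 927, 932, 932, 933, 933, 933, 933, 933, 932, 932, 941, 941, 1257, 1257, 1260, 1256, 1256]
70 gray [142, 142, 141, 140, 139, 138, 137, 128, 118, 104, 90, 85, 87, 90, 91, 92, 93, 93, 94, 96, 97, 96, 97, 97, 97, 96, 96, 96, 95, 94, 93, 93, 91, 89, 86, 82, 80, 81, 87, 99, 108, 110, 110, 108, 108]
   r-b [27, 28, 28, 27, 27, 27, 27, 24, 21, 15, 8, 5, 6, 7, 7, 7, 7, 7, 7, 7, 8, 7, 7, 7, 8, 8, 8, 7, 7, 7, 7, 8, 7, 6, 5, 5, 9, 21, 41, 68, 90, 96, 96, 94, 93]
   z   [1201, 1204, 1204, 1205, 1205, 1202, 1202, 1208, 1206, 1206, 943, 943, 935, 935, 934, 934, 934, 933, 933, 934, 9
[... 1401 characters left out ...]
1, 140, 132, 120, 107, 92, 81, 85, 89, 92, 94, 96, 96, 97, 97, 97, 98, 99, 100, 100, 100, 100, 99, 97, 96, 95, 94, 93, 91, 89, 85, 81, 82, 85, 94, 105, 111, 113, 115, 115]
   r-b [28, 28, 28, 28, 28, 28, 27, 23, 17, 11, 8, 7, 7, 7, 8, 8, 8, 8, 8, 8, 8, 8, 8, 8, 8, 8, 8, 8, 8, 7, 7, 7, 7, 6, 5, 4, 2, 12, 24, 41, 61, 79, 90, 100, 101]
   z   [1209, 1209, 1209, 1209, 1209, 1212, 1208, 1208, 1208, 1208, 947, 947, 943, 943, 944, 943, 943, 938, 938, 941, 941, 941, 937, 937, 935, 935, 935, 935, 938, 941, 941, 939, 939, 940, 940, 946, 946, 946, 953, 953, 961, 961, 1233, 1227, 1227]
180 331 332
181 329 334
182 329 335
183 328 335
184 328 334
185 329 335
186 330 335
187 331 336
188 331 336
189 332 335
```

Colour edges put the gun axis at +1.6 mm and the nipple at +1.9 mm in tool y, so they agree to about 0.3 mm. I'll advance onto the nipple slowly.

Call:
play_rows --twist '[[0, 0, 0], [0, 0, 0], [0, 0, 0], [0, 0, 0], [0, 0, 0], [0, 0, 0]]' --linear '[[0.6, 0, 0], [0.6, 0, 0], [0.6, 0, 0], [0.6, 0, 0], [0, 0, 0], [0, 0, 0]]' --hand '[10, 10, 10, 10, 10, 10]'

```text
time: 16.1
ee_pos: [551.4, 6.3, 193.6]
ee_rot: [-1.095, 1.167, 0.555]
contact_force: [0.1, 0.1, -4.8]
grip_width: 30.7
```

```bash
python3 - <<'E'
from h import *
from rig import telemetry
s=telemetry.get_state();R=Rn.from_rotvec(s["ee_rot"]).as_matrix()
delta(TIP+A*64,RT); print("tip in tool",(TIP-s["ee_pos"])@R, "F tool",R.T@s["contact_force"],"tq",s["ft_torque"])
E
```

```text
t 16.1 pos [551.4   6.3 193.6] F [ 0.1  0.1 -4.8] grip 30.7 q [ 0.12 -0.08 -0.43  0.88 -0.22  0.55]
toolx [ 0.347 -0.175 -0.922] toolz [ 0.446  0.895 -0.003]
shift now-frame cm [ 1.17  0.2  -0.03]  shift target-frame cm [ 1.17  0.2  -0.03]  turn [ 0.002 -0.002 -0.001]
tip in tool [75.74569939  1.95420048 -0.18448625] F tool [4.41191203 1.78540909 0.13982953] tq [0.35082367 0.65141051 0.01566183]
```

The tip is about 10 mm inside the mouth and there is no contact force beyond the gun's own weight. Continuing.

Call:
play_rows --twist '[[0, 0, 0], [0, 0, 0], [0, 0, 0], [0, 0, 0], [0, 0, 0], [0, 0, 0]]' --linear '[[0.4, 0, 0], [0.3, 0, 0], [0.3, 0, 0], [0.3, 0, 0], [0, 0, 0], [0, 0, 0]]' --hand '[10, 10, 10, 10, 10, 10]'

```text
time: 16.7
ee_pos: [556.1, 4.2, 182.2]
ee_rot: [-1.096, 1.166, 0.554]
contact_force: [-2.6, 0.8, 0.2]
grip_width: 31.2
```

```bash
cat > st.py <<'E'
from h import *
from rig import telemetry
s=telemetry.get_state();R=Rn.from_rotvec(s["ee_rot"]).as_matrix()
delta(TIP+A*64,RT); print("tip in tool",(TIP-s["ee_pos"])@R, "F tool",R.T@(s["contact_force"]-[0,0,-4.3]),"tq",s["ft_torque"])
E
python3 st.py; python3 look.py side:s14 wrist:w14; python3 - <<'E'
from h import *
im=load("s14")["img"][130:220,290:380,::-1]; cv2.imwrite("pics/s14c.png",cv2.resize(im,None,fx=6,fy=6,interpolation=cv2.INTER_CUBIC))
E
```

```text
t 16.7 pos [556.1   4.2 182.2] F [-2.6  0.8  0.2] grip 31.2 q [ 0.12 -0.07 -0.45  0.85 -0.22  0.54]
toolx [ 0.348 -0.175 -0.921] toolz [ 0.446  0.895 -0.002]
shift now-frame cm [-0.07  0.24 -0.05]  shift target-frame cm [-0.07  0.24 -0.05]  turn [ 0.002 -0.001 -0.   ]
tip in tool [63.2744012   2.34465533 -0.41868178] F tool [-5.14856788  0.72346118 -0.40903209] tq [ 0.35436471  0.69005736 -0.02487493]
```

View pics/s14c.png

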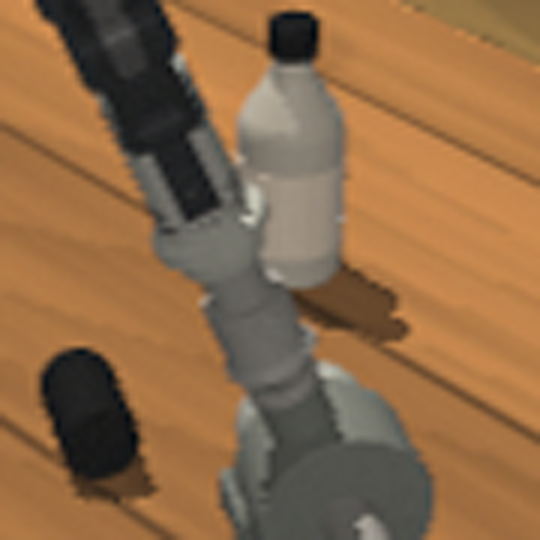

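The gun is over the nipple and now pushing back with about 5 N along its axis. I'll press on to compress the spring.

Call:
play_rows --twist '[[0, 0, 0], [0, 0, 0], [0, 0, 0], [0, 0, 0], [0, 0, 0]]' --linear '[[0.15, 0, 0], [0.15, 0, 0], [0.15, 0, 0], [0, 0, 0], [0, 0, 0]]' --hand '[10, 10, 10, 10, 10]'

```text
time: 17.3
ee_pos: [557.7, 3.5, 178.6]
ee_rot: [-1.096, 1.166, 0.554]
contact_force: [-6.7, 1.0, 5.4]
grip_width: 30.6
```

```bash
python3 st.py
```

```text
t 17.3 pos [557.7   3.5 178.6] F [-6.7  1.   5.4] grip 30.6 q [ 0.11 -0.07 -0.45  0.84 -0.22  0.54]
toolx [ 0.348 -0.175 -0.921] toolz [ 0.446  0.895 -0.002]
shift now-frame cm [-0.47  0.25 -0.06]  shift target-frame cm [-0.47  0.25 -0.06]  turn [ 0.002 -0.001  0.   ]
tip in tool [59.27157572  2.53702919 -0.48719963] F tool [-11.44961565   2.18920407  -2.12230197] tq [ 0.28098319  1.27388106 -0.07373626]
```

Call:
play_rows --twist '[[0, 0, 0], [0, 0, 0], [0, 0, 0], [0, 0, 0], [0, 0, 0]]' --linear '[[0.15, 0, 0], [0.15, 0, 0], [0.1, 0, 0], [0, 0, 0], [0, 0, 0]]' --hand '[10, 10, 10, 10, 10]'

```text
time: 17.8
ee_pos: [559.0, 2.8, 175.1]
ee_rot: [-1.096, 1.165, 0.554]
contact_force: [-7.1, 2.7, 7.9]
grip_width: 30.6
```

```bash
python3 st.py; python3 look.py side:s15 wrist:w15; python3 sil.py s15; python3 - <<'E'
from h import *
im=load("s15")["img"][130:220,290:380,::-1]; cv2.imwrite("pics/s15c.png",cv2.resize(im,None,fx=6,fy=6,interpolation=cv2.INTER_CUBIC))
E
```

```text
t 17.8 pos [559.    2.8 175.1] F [-7.1  2.7  7.9] grip 30.6 q [ 0.11 -0.06 -0.46  0.84 -0.21  0.54]
toolx [ 0.348 -0.175 -0.921] toolz [ 0.445  0.895 -0.002]
shift now-frame cm [-0.85  0.26 -0.05]  shift target-frame cm [-0.85  0.26 -0.05]  turn [ 0.002 -0.001  0.   ]
tip in tool [55.52745118  2.57491207 -0.48264701] F tool [-14.14731201   2.16767771  -0.77024847] tq [ 0.31692777  1.40500759 -0.22840653]
s15 mm/px along 2.5
  image normal in tool frame [-0.02  1.   -0.03]
  x=55: edges -11.5 13.9 mm mid 1.2 width 27.5
  x=60: edges -10.5 15.8 mm mid 2.6 width 28.4
  x=65: edges -11.5 16.7 mm mid 2.6 width 30.3
  x=70: edges -12.5 17.6 mm mid 2.5 width 32.2
  x=75: edges -13.5 19.4 mm mid 2.9 width 35.0
  x=80: edges -11.7 18.4 mm mid 3.4 width 32.2
```

View pics/s15c.png

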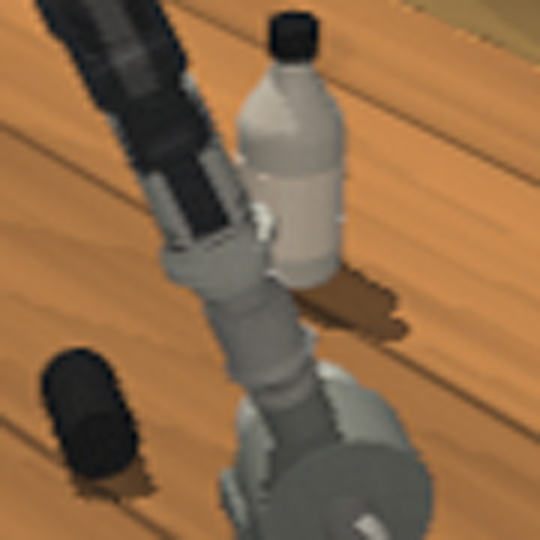

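View pics/w15.png

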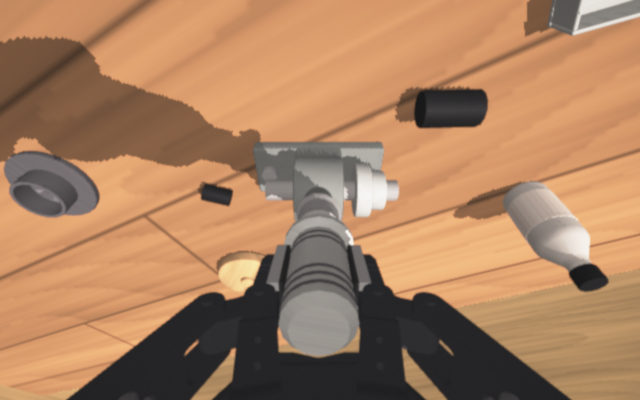

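The mouth end hasn't moved between the two pictures: (290,385) in both crops. The flange came down from (200,255) to (215,265), so the spring nose is going in. Axial force is 14 N, which means roughly 8.5 to 10 mm of stroke. I'll press 1 mm more, then settle.

Call:
play_rows --twist '[[0, 0, 0], [0, 0, 0], [0, 0, 0], [0, 0, 0], [0, 0, 0], [0, 0, 0], [0, 0, 0]]' --linear '[[0.1, 0, 0], [0, 0, 0], [0, 0, 0], [0, 0, 0], [0, 0, 0], [0, 0, 0], [0, 0, 0]]' --hand '[10, 10, 10, 10, 10, 10, 10]'

```text
time: 18.6
ee_pos: [559.3, 2.6, 174.4]
ee_rot: [-1.096, 1.165, 0.554]
contact_force: [-7.5, 2.8, 7.4]
grip_width: 30.8
```

```bash
python3 st.py; python3 look.py side:s16 wrist:w16; python3 st.py; python3 - <<'E'
from h import *
from rig import telemetry
s=telemetry.get_state();R=Rn.from_rotvec(s["ee_rot"]).as_matrix();tcp=s["ee_pos"]
# flange & nose geometry by depth along the tool axis: radius profile seen from wrist/side
for n in("w12","w16"):
    pass
d=load("s16");W=cloud(d)
v=(W-tcp)@R; k=(v[...,0]>5)&(v[...,0]<90)&(np.hypot(v[...,1],v[...,2])<32)
r=np.hypot(v[...,1]-1.8,v[...,2])[k];x=v[...,0][k]
for a in range(4,90,4):
    q=r[(x>=a)&(x<a+4)]
    if len(q): print(a,len(q),np.round(np.percentile(q,[50,95]),1),end=" | ")
k=(W[...,2]>8)&(abs(W[...,0]-523)<50)&(abs(W[...,1]-275)<60)&(d["img"].max(-1)<50); print("\ncap in tin px",k.sum(),np.round(W[k].mean(0)),W[k][:,2].max())
E
```

```text
t 18.6 pos [559.3   2.6 174.4] F [-7.5  2.8  7.4] grip 30.8 q [ 0.11 -0.06 -0.46  0.83 -0.21  0.54]
toolx [ 0.348 -0.175 -0.921] toolz [ 0.445  0.895 -0.001]
shift now-frame cm [-0.93  0.26 -0.05]  shift target-frame cm [-0.93  0.26 -0.05]  turn [ 0.002 -0.001  0.   ]
tip in tool [54.66481709  2.61441607 -0.49420885] F tool [-13.90874269   2.78286388  -0.8980667 ] tq [ 0.32967267  1.53693991 -0.18769029]
t 18.7 pos [559.3   2.6 174.3] F [-8.5  1.6  7.1] grip 31.0 q [ 0.11 -0.06 -0.46  0.83 -0.21  0.54]
toolx [ 0.348 -0.175 -0.921] toolz [ 0.446  0.895 -0.002]
shift now-frame cm [-0.94  0.26 -0.05]  shift target-frame cm [-0.94  0.26 -0.05]  turn [ 0.002 -0.001  0.   ]
tip in tool [54.63067993  2.58007471 -0.4733432 ] F tool [-13.75154345   3.19541988  -2.37729684] tq [ 0.32306208  1.46573274 -0.16775139]
4 17 [23.5 27.8] | 8 21 [21.8 25.8] | 12 13 [17.1 23.7] | 16 22 [16.5 18.2] | 20 50 [17.7 21.7] | 24 52 [20.3 22. ] | 28 13 [20.5 21.2] | 32 19 [16.4 17.9] | 36 19 [16.4 17. ] | 40 8 [14.4 15.6] | 44 17 [11.8 13.7] | 48 45 [14.7 17.1] | 52 20 [15.4 17.6] | 56 23 [15.3 16.1] | 60 23 [15.2 18. ] | 64 27 [15.4 17.3] | 68 21 [15.4 18.1] | 72 38 [16.3 19.1] | 76 6 [16.2 17.4] | 80 6 [11.5 15.4] | 84 37 [13.2 16.2] | 88 10 [14.3 15.4] | 
cap in tin px 130 [518. 268.  29.] 43.88009058328066
```

View pics/s16.png

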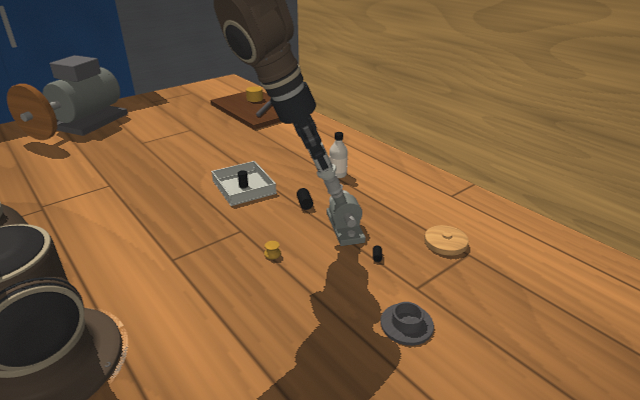

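The mouth rim now ends about 77 mm ahead of the TCP (it was 86), so the nose is about 9 mm in. The tip is at 54.6 mm, which makes it about 22 mm deep. Everything else is in place, so I'm handing in.

```bash
python3 -c "
from rig import sign_off; print(sign_off())"; python3 st.py
```

```text
the job is handed in; nothing more can be done
None
the job is handed in; nothing more can be done
```

I pulled the dust cap off along the nipple's axis and left it standing in the middle of the parts tin. Then I took the gun from its stand, pushed it in line onto the nipple, and handed in at about 18.7 s with it still gripped and pressed. The hand-in gave no verdict.

My last checks, all from camera depth and the force sensor:
- **Cap:** it stands let go near the tin centre, with its top about 44 mm above the bench, so its mid-point is about 24 mm.
- **Seating on the nipple:** the tip is about 22 mm inside the mouth. The axes are within about 1 mm, and the tool axis is within 0.01 rad of the nipple axis I measured.
- **Spring nose:** about 9 mm in by camera. The axial force of about 14 N suggests 9.5–10 mm.
- **Grip and rest:** the gripper was still closed on the gun (about 31 mm opening) and the arm was at rest.
- **Bystanders:** the oil bottle, wheel and knob look unmoved in the last side picture.

Some measurements disagreed:
- **Cameras:** the top and side views differed by 2–4 mm in x. I averaged three views for the nipple and used same-camera comparisons for the final line-up.
- **Gun offset:** readings of the gun's sideways offset in the side view varied from 1.2 to 2.6 mm. A small bug in my masking caused part of that, and I fixed it.
- **Side load:** a sideways force of about 2–3 N remained at the end.
- **Snap:** I did not feel or see the snap as a separate event. I infer it from the depth and the push force.

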